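# Make up two bag-hardware kits

## Task

Make up the two bag kits from the loose stock on the bench. In the tray with three compartments, stand the tall thread spool in the middle compartment and lay the brass ring in one end compartment and the rectangular turn-lock in the other (either way round); in the tray with two compartments put the short, wide spool and the round turn-lock, one to a compartment, either way round. Each piece must sit upright and flat on the floor of its compartment, and the dye jar, the steel anvil and the wax block are not part of a kit: leave them standing where they are.

Things in the scene. Friction and masses are not known exactly. Their poses are not given: they have to be found in the camera images.
- tray3: Kit tray, fixed: grey felt floor, pale wooden lips, 232 x 80 mm outside. Three 72 mm square compartments in a row; centres on the tray's x axis (its long axis) at x = -76, 0, +76 mm, y = 0. Floor 3 mm thick; lips and dividers 4 mm thick, tops 7 mm above the bench. Origin: centre of the underside, on the bench; z up.
- tray2: Kit tray of the same make, fixed, 156 x 80 mm outside. Two 72 mm square compartments in a row; centres on the tray's x axis (its long axis) at x = -38, +38 mm, y = 0. Floor 3 mm thick; lips and divider 4 mm thick, tops 7 mm above the bench. Origin: centre of the underside, on the bench; z up.
- spool_tall: Tall, slim spool of dark brown thread with pale wooden ends, standing: 36 mm in diameter, 60 mm tall, about 40 to 65 g. It is solid and stands loose on the bench; origin: centre of its underside, z up.
- spool_short: Short, wide spool of dark brown thread with pale wooden ends, standing: 48 mm in diameter, 32 mm tall, about 40 to 65 g. It is solid and stands loose on the bench; origin: centre of its underside, z up.
- ring: Heavy brass ring lying flat: 50 mm outside, 32 mm inside diameter, 14 mm tall, about 70 to 120 g. Loose; origin: centre of its underside, z up.
- clasp_rect: Brass turn-lock on a rectangular plate: plate 50 mm (along its x) x 34 mm (y), 5 mm thick, lying flat; a fixed upright bar on its middle to hold it by, 28 mm long (along x), 10 mm wide (along y), from 5 to 23 mm above the underside; about 70 to 120 g. All one rigid piece. It is solid and stands loose on the bench; origin: centre of its underside, z up.
- clasp_round: Brass turn-lock on a round plate: plate 44 mm in diameter, 5 mm thick, lying flat; a fixed upright bar on its middle to hold it by, 28 mm long (along its x), 10 mm wide (along y), from 5 to 23 mm above the underside; about 70 to 120 g. All one rigid piece. It is solid and stands loose on the bench; origin: centre of its underside, z up.
- dye_jar: Amber glass jar of edge dye with a white cap, 44 mm in diameter, 68 mm tall; a bystander to leave alone. Loose; origin: centre of its underside, z up.
- anvil: Steel setting anvil, a plain solid disc 42 mm in diameter and 16 mm tall; a bystander to leave alone. Loose; origin: centre of its underside, z up.
- wax: Pale yellow block of beeswax, 56 mm (x) x 30 mm (y), 18 mm tall; a bystander to leave alone. Loose; origin: centre of its underside, z up.
There are look-alikes about, which are no part of the job. Leave any turquoise look-alike of the spool_short alone.

How it is judged:
By the outcome, as a careful person would: the job done as asked, in the order asked, and still so for the second after the job is handed in, with the robot touching nothing.
It also fails if it takes over 141 s, if anything falls off the work surface, if the arm or the gripper's body presses on something with over 40 N, if the wrist force passes 120 N, or if a joint passes its speed limit or range.

## Robot

A 6-joint arm with a two-finger parallel gripper is mounted at the origin on the work surface. World frame = base frame: x ahead of the robot, y to its left, z up, the work surface at z = 0. Lengths are in mm, angles in rad, forces in N, time in s.
With the tool pointing down it reaches from about 325 to 775 mm from the base axis. Payload 5.5 kg.
Tool frame: the origin (TCP) lies at the very end of the fingers, on their centre line; the grasp point (between the pads) lies 19 mm behind it; z points along the fingers, y is the direction in which the jaws open and shut (so a half turn about z gives the same grasp; the last joint's range is limited). The gripper opens to 85 mm and grips with 20 to 120 N. Pads are 22 mm wide; open, the fingers measure 114 mm over their backs; the gripper's body (76 mm by 85 mm) begins 54 mm behind the grasp point. The pads swing forward as they close: fully open they stand 13 mm farther back than shut.
Start: joints at [-1.376, 0.091, 1.231, -0, 1.82, -0.057], TCP at [149.487, -581.094, 231.275] pointing down, gripper open.
Joint ranges: [-2.87, 2.87], [-0.86, 2.18], [0.17, 2.46], [-1.51, 4.65], [0.06, 2.69], [-2.65, 2.65]. Speed limits (rad/s): [2.57, 2.57, 3.01, 3.14, 3.14, 3.14].

## Interface

Orientations are given as a rotation vector (axis times angle).
In Python, from bench import ctrl, viewer, spotter gives the robot as it stands.
- The arm moves only by the shell command python3 -m creep 'ROWS' [FORCE]. ROWS is text: rows parted by semicolons, each of 7 numbers parted by spaces: the shift along the tool's x, y, z in cm, then the turn, a rotation vector about the tool's x, y, z in rad, then the opening, from 0 (shut) to 1 (fully open). A call has 1 to 12 rows; each row shifts and turns the commanded pose from where the row before left it, along the tool's axes as they then stand; what a row does not reach is not made up. A row lasts 1/10 s, in which the tool goes at most 50 mm and 8.59 degrees, less where a joint would pass 70% of its speed; a pose out of reach is approached as far as the arm can. A call with a gripper value outside its range is refused whole. The fingers move at their own pace and stop on an object; FORCE is the grip in N (left out, the last holds). Time passes only in rows, so rows that do not move let the fingers close. It gives the time, the measured TCP pose, the force and the opening at its end, in the units of the state.
- ctrl.get_obs(): the state, without advancing time (a new reading comes with each control period).
- viewer.capture(name): name is "scene" or "top"; returns a dict with "image" (384x512x3 uint8, red, green, blue), "fovy" (degrees; the focal length in pixels is half the picture's height over the tangent of half this angle, whatever the lens; pixels are square), "cx", "cy" (the principal point, pixels), "distortion" ([k1, k2, p1, p2, k3] as OpenCV has them; the pictures are not rectified), "pose" (4x4, takes a point from camera to world coordinates). Camera axes: x right, y up, looking along -z (the intrinsics and any distortion apply to the point x, -y, -z); pixel columns grow to the right and rows downward; lengths in mm; the calibration is good to about 2 mm. A picture is of the moment at which its call begins. There is no depth.
- ctrl.finish_job(): hands the job in, once; it reports no verdict.
Trained networks look in a picture, given as the dict that the camera call returned (one of the last four; its "shot" number tells which), for a name from the list of things; names that differ only in an ending like _2 or _b are one class to them, and where a whole thing is asked for, a point or a joint stands for the part that bears it (a point fixed in the world has none). Each returns a list of dicts, best first, with "p" (0 to 1); they miss things now and then, are a little off and sometimes report something else, mostly with a low value. They report only what shows in the picture. A call takes as long as a camera call. They do not tell look-alikes from the thing itself.
- spotter.look_for(name, picture): "box" ([left, top, right, bottom] in pixels, round what is visible of it).
The state is a dict: "time": time; "qpos": joint angles; "joint_velocities": joint speeds; "tau": joint torques, N m; "tool_pos": TCP position; "ee_rot": TCP orientation; "ft_force": force on the tool from outside, world axes, zero at the start; "torque": the same for the moment, N m; "width": finger opening in mm.
Only numpy, scipy, OpenCV 4.12 (cv2) and the standard library are available. Lean on these libraries where they do the work, as an engineer would, in place of code of your own. Each camera call takes 0.05 s, during which the arm holds its last target.

## Working session

There is one attempt and no reset: what is moved stays moved. The work goes in short steps, Python scripts to look and compute and a shell command to move; the robot and the scene stay as the last step left them, time stands still between calls to the robot, and variables do not carry over. Pictures are saved under pics/ and viewed, and the job is handed in when it is done.

```bash
ls; mkdir -p pics; python3 - <<'E'
from bench import ctrl, viewer, spotter
import cv2, pickle
print(ctrl.get_obs())
for n in ("scene","top"):
    p=viewer.capture(n)
    cv2.imwrite(f"pics/{n}0.png",cv2.resize(p["image"][:,:,::-1],(768,576),interpolation=cv2.INTER_CUBIC))
    print(n,{k:v for k,v in p.items() if k!="image"})
    pickle.dump(p,open(f"{n}0.pkl","wb"))
    for o in "tray3 tray2 spool_tall spool_short ring clasp_rect clasp_round dye_jar anvil wax".split():
        print(o,[(round(d["p"],2),[round(float(v)) for v in d["box"]]) for d in spotter.look_for(o,p)])
E
```

```text
pics
{'time': 0.0, 'qpos': array([-1.37567826e+00,  9.18920381e-02,  1.23190155e+00, -1.18996756e-05,
        1.81980791e+00, -5.66782340e-02]), 'joint_velocities': array([ 0.00182511,  0.00073602,  0.00070231,  0.0003205 , -0.00141926,
        0.00056072]), 'tau': array([ 3.38732161e-05, -4.58719933e+01, -4.18026245e+01, -1.11850127e-04,
        1.13626529e-02,  2.27217140e-05]), 'tool_pos': array([ 149.43759276, -580.79502747,  230.12216796]), 'ee_rot': array([-3.11474105e+00, -3.94220587e-01,  2.36173272e-04]), 'ft_force': array([-0.44003281,  0.51819571, -0.64243139]), 'torque': array([ 0.01135778, -0.05526428, -0.07220607]), 'width': 85.2830539067106}
scene {'fovy': 48.15402909146435, 'cx': 252.50023220536158, 'cy': 187.5565445698857, 'distortion': array([-0.04020345,  0.        ,  0.        ,  0.        ,  0.        ]), 'pose': array([[-4.91624157e-02, -6.65233852e-01,  7.45014751e-01,
         1.19737407e+03],
       [ 9.98610301e-01, -1.85579757e-02,  4.93261390e-02,
         3.72969002e+01],
       [-1.89874518e-02,  7.46404397e-01,  6.65221732e-01,
         6.47747478e+02],
[... 888 characters left out ...]
2872e+01],
       [ 7.35219733e-03,  7.61643297e-02,  9.97068172e-01,
         8.68629398e+02],
       [ 0.00000000e+00,  0.00000000e+00,  0.00000000e+00,
         1.00000000e+00]]), 'shot': 2}
tray3 [(0.91, [337, 149, 385, 217]), (0.74, [94, 128, 150, 231])]
tray2 [(0.91, [337, 149, 385, 217]), (0.74, [94, 128, 150, 231])]
spool_tall [(0.72, [287, 161, 309, 182])]
spool_short [(0.89, [304, 252, 327, 274]), (0.64, [283, 217, 308, 232])]
ring [(0.61, [232, 218, 250, 241]), (0.6, [180, 175, 199, 191])]
clasp_rect [(0.8, [234, 172, 254, 186])]
clasp_round [(0.63, [179, 175, 202, 192])]
dye_jar [(0.76, [283, 126, 305, 148])]
anvil [(0.58, [185, 213, 202, 231])]
wax [(0.53, [236, 117, 263, 143])]
```

View pics/scene0.png

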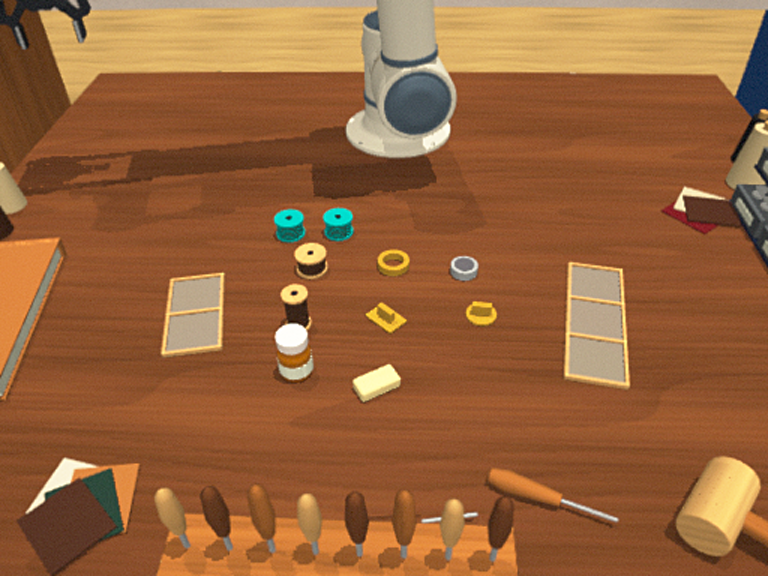

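View pics/top0.png

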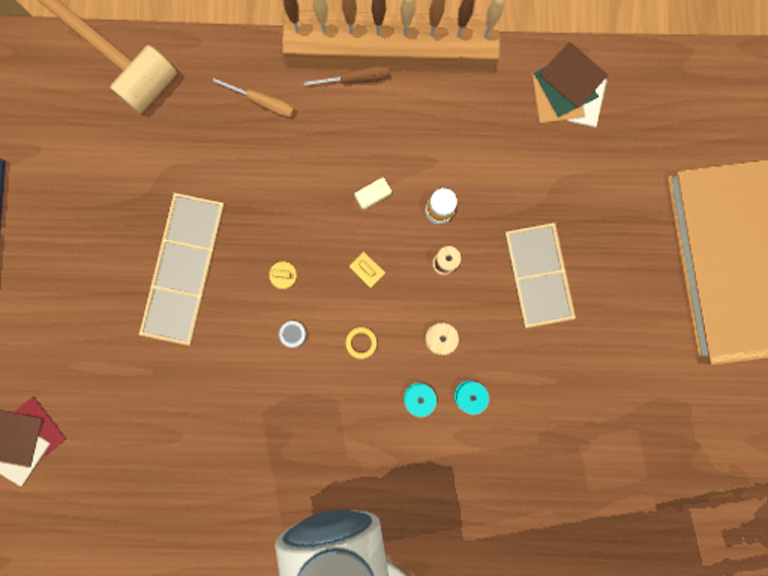

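Both views are clear: there are dark brown spools at top-view (447,259) and (442,339), and turquoise look-alikes at (421,400) and (472,398). The ring is at (361,343), the rectangular clasp at (367,269), the round clasp at (283,275), tray3 on the left and tray2 on the right. Next I'll measure precisely.

```bash
cat > h.py <<'E'
import numpy as np, cv2, pickle
from scipy.spatial.transform import Rotation as R
def K(p):
    H=p["image"].shape[0]; f=H/2/np.tan(np.radians(p["fovy"])/2)
    return np.array([[f,0,p["cx"]],[0,f,p["cy"]],[0,0,1.]])
def unproj(p,uv,z):
    uv=np.asarray(uv,float).reshape(-1,1,2)
    n=cv2.undistortPoints(uv,K(p),p["distortion"])[:,0]
    d=np.c_[n[:,0],-n[:,1],-np.ones(len(n))]@p["pose"][:3,:3].T
    o=p["pose"][:3,3]
    return (o+d*((np.asarray(z)-o[2])/d[:,2])[:,None])[:,:2]
def proj(p,P):
    P=np.asarray(P,float).reshape(-1,3)
    c=(P-p["pose"][:3,3])@p["pose"][:3,:3]*[1,-1,-1]
    return cv2.projectPoints(c,np.zeros(3),np.zeros(3),K(p),p["distortion"])[0][:,0]
def go(x,y,z,yaw=None):
    """tool-frame shift (cm) from measured pose, tool down. yaw = world angle of tool x (jaws are perpendicular)"""
    from bench import ctrl
    o=ctrl.get_obs(); r=R.from_rotvec(o["ee_rot"]).as_matrix()
    cur=np.arctan2(r[1,0],r[0,0]); 
    print("pos",o["tool_pos"].round(1),"yaw",round(cur,3),"tilt z",r[:,2].round(3),"w",round(o["width"],1),"F",o["ft_force"].round(1),"t",round(o["time"],2),"q6",o["qpos"][5].round(2))
    if yaw is not None:
        d=(yaw-cur+np.pi/2)%np.pi-np.pi/2; print("tool z turn", round(-d,3), "alt",round(-d+np.pi*np.sign(d),3)); c=cur+d
    else: c=cur
    m=np.c_[[np.cos(c),np.sin(c),0],[np.sin(c),-np.cos(c),0],[0,0,-1]]
    print("shift cm after turn", ((np.array([x,y,z])-o["tool_pos"])@m/10).round(2))
E
python3 - <<'E'
from h import *
p=pickle.load(open("top0.pkl","rb")); s=pickle.load(open("scene0.pkl","rb"))
a=cv2.resize(p["image"][70:300,80:400],None,fx=2.5,fy=2.5,interpolation=cv2.INTER_CUBIC)
cv2.imwrite("pics/topc.png",a[:,:,::-1])
hsv=cv2.cvtColor(p["image"],cv2.COLOR_RGB2HSV)
for (u,v) in [(298,173),(295,226),(241,229),(245,179),(188,183),(195,223),(280,266),(295,137),(249,129),(250,210),(150,160),(130,170),(360,170)]: print((u,v),p["image"][v,u],hsv[v,u])
E
```

```text
(298, 173) [71 70 71] [150   4  71]
(295, 226) [87 89 88] [75  6 89]
(241, 229) [172 115  72] [ 13 148 172]
(245, 179) [254 219 108] [ 23 147 254]
(188, 183) [255 226 113] [ 24 142 255]
(195, 223) [159 157 160] [140   5 160]
(280, 266) [97 95 94] [10  8 97]
(295, 137) [255 255 255] [  0   0 255]
(249, 129) [255 255 215] [ 30  40 255]
(250, 210) [176 119  74] [ 13 148 176]
(150, 160) [155 100  60] [ 13 156 155]
(130, 170) [209 201 180] [ 22  35 209]
(360, 170) [202 193 171] [ 21  39 202]
```

View pics/topc.png

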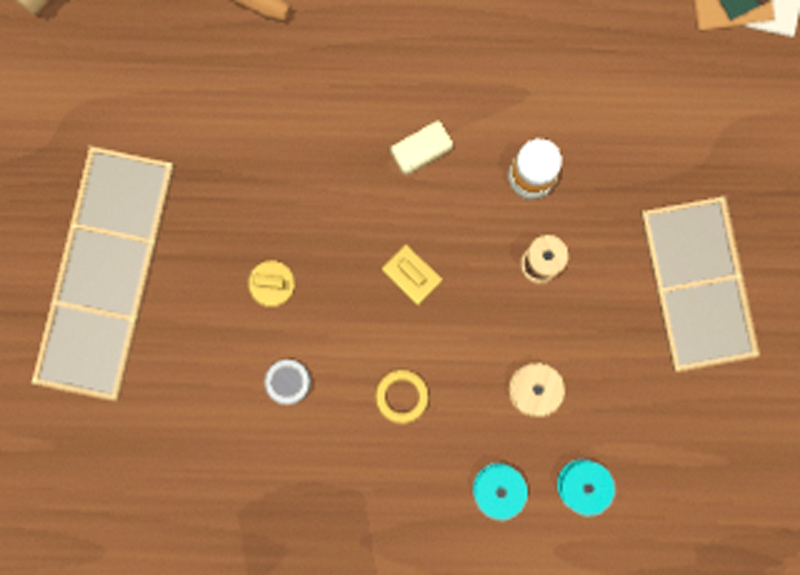

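The crop confirms the layout: spools at (546,257) and (537,390), ring at (402,397), rectangular clasp at (412,272), round clasp at (270,283). Next I'll segment each one.

```bash
python3 - <<'E'
from h import *
p=pickle.load(open("top0.pkl","rb")); s=pickle.load(open("scene0.pkl","rb"))
im=p["image"]; big=cv2.resize(im,None,fx=4,fy=4,interpolation=cv2.INTER_LINEAR)
hsv=cv2.cvtColor(big,cv2.COLOR_RGB2HSV)
# foreground = not bench brown: bench R-B high w/ V<~190 ; use V>200
fg=((hsv[...,2]>195)).astype(np.uint8)
cv2.imwrite("pics/fg.png",cv2.resize(fg[280:1200,320:1600]*255,None,fx=.6,fy=.6))
def px(c): return (c+0.5)/4-0.5
cs,_=cv2.findContours(fg,cv2.RETR_EXTERNAL,cv2.CHAIN_APPROX_NONE)
tops={"tall":((298,172),60),"short":((295,226),32),"ring":((241,229),14),"rect":((245,179),5),"round":((188,183),5),"tray3":((122,180),7),"tray2":((361,183),7),"jar":((295,137),68),"wax":((249,129),18),"anvil":((195,223),16)}
for n,((u,v),z) in tops.items():
    c=min(cs,key=lambda c:np.hypot(*(px(c[:,0].mean(0))-[u,v])) if len(c)>40 else 1e9)
    w=unproj(p,px(c[:,0].astype(float)),z).astype(np.float32)
    r=cv2.minAreaRect(w); (cc,rad)=cv2.minEnclosingCircle(w)
    b=cv2.boxPoints(r); e=[b[1]-b[0],b[2]-b[1]]; L=max(e,key=np.linalg.norm)
    m=cv2.moments(w); 
    print(n,"rect c",np.round(r[0],1),"size",np.round(r[1],1),"long-axis deg",round(np.degrees(np.arctan2(L[1],L[0])),1),"circ",np.round(cc,1),round(rad,1),"centroid",np.round([m["m10"]/m["m00"],m["m01"]/m["m00"]],1))
E
```

```text
tall rect c [ 558.9 -119.2] size [36.7 46.7] long-axis deg -43.8 circ [ 558.8 -119.7] 23.6 centroid [ 561.3 -121.8]
short rect c [ 441.2 -118.3] size [49.4 50.8] long-axis deg -88.6 circ [ 440.5 -118.4] 26.2 centroid [ 440.8 -118.3]
ring rect c [431.4   7.1] size [49.8 48.3] long-axis deg 1.3 circ [431.5   6.8] 25.2 centroid [431.4   6.8]
rect rect c [5.487e+02 2.000e-01] size [49.9 34.9] long-axis deg 46.7 circ [5.486e+02 1.000e-01] 29.3 centroid [5.487e+02 3.000e-01]
round rect c [536.8 134.7] size [43.6 43.9] long-axis deg -43.1 circ [536.4 134.7] 22.5 centroid [536.5 134.8]
tray3 rect c [543.4 295.2] size [ 82.5 234.4] long-axis deg -10.6 circ [543.2 294.5] 122.9 centroid [543.3 295.1]
tray2 rect c [ 546.5 -276.7] size [158.3  82.3] long-axis deg 12.0 circ [ 546.5 -276.4] 87.8 centroid [ 546.4 -276.7]
jar rect c [ 646.9 -112.9] size [39.5 41.4] long-axis deg -25.4 circ [ 647. -113.] 21.0 centroid [ 646.8 -113. ]
wax rect c [670.7  -6.4] size [30.9 56.7] long-axis deg -58.2 circ [670.5  -6.2] 30.1 centroid [670.4  -6.4]
anvil rect c [442.8 115.2] size [40.  40.3] long-axis deg -53.0 circ [442.8 115.5] 20.7 centroid [442.8 115.1]
```

View pics/fg.png

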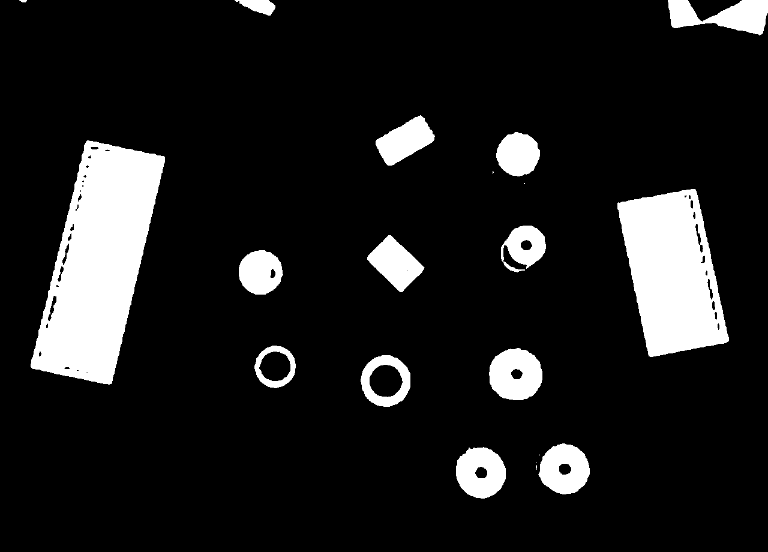

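```bash
python3 - <<'E'
from h import *
p=pickle.load(open("top0.pkl","rb")); s=pickle.load(open("scene0.pkl","rb"))
print("tall",unproj(p,[[298.8,171.3]],60))
t=np.linspace(0,2*np.pi,40)
def circ(c,r,z): return np.c_[c[0]+r*np.cos(t),c[1]+r*np.sin(t),np.full(40,z)]
def rec(c,l,w,a,z):
    a=np.radians(a);q=np.array([[l,w],[-l,w],[-l,-w],[l,-w],[l,w]])/2@np.array([[np.cos(a),np.sin(a)],[-np.sin(a),np.cos(a)]])
    return np.c_[q+c,np.full(5,z)]
T=unproj(p,[[298.8,171.3]],60)[0]
import sys
L=[circ(T,18,60),circ(T,18,0),circ((440.8,-118.3),24,32),circ((431.4,6.9),25,14),rec((548.7,.2),50,34,46.7,5),rec((548.7,.2),28,10,46.7,23),circ((536.5,134.7),22,5),rec((536.5,134.7),28,10,92,23),rec((543.4,295.2),232,80,-10.6,7),rec((546.5,-276.7),156,80,12,7)]
for n,q in(("top",p),("scene",s)):
    k=4; im=cv2.resize(q["image"],None,fx=k,fy=k,interpolation=cv2.INTER_CUBIC)[:,:,::-1].copy()
    if n=="top": cv2.imwrite("pics/roundzoom.png",cv2.resize(im[660:800,680:860],None,fx=4,fy=4))
    for l in L:
        cv2.polylines(im,[np.int32((proj(q,l)+.5)*k)],False,(0,0,255),1)
    x0,y0,x1,y1=(160,110,330,240) if n=="top" else (150,140,345,290)
    cv2.imwrite(f"pics/ov_{n}.png",im[y0*k:y1*k,x0*k:x1*k])
    cv2.imwrite(f"pics/ovf_{n}.png",cv2.resize(im[400:1150,300:1750],None,fx=.55,fy=.55,interpolation=cv2.INTER_AREA))
E
```

```text
tall [[ 563.11249021 -122.95715874]]
```

View pics/ov_top.png

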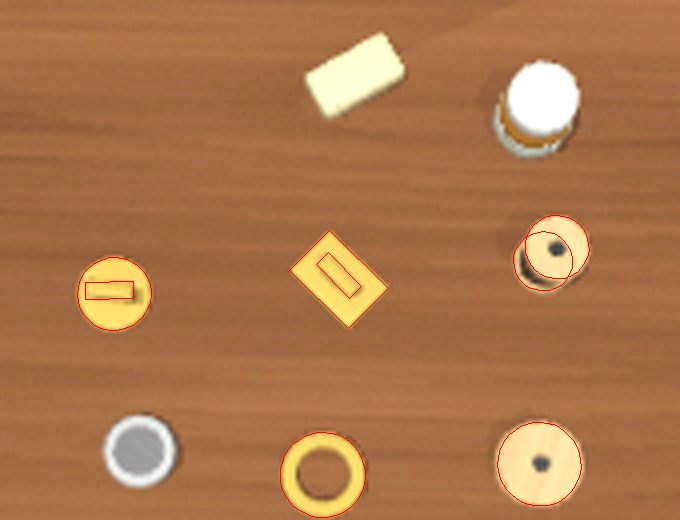

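View pics/ov_scene.png

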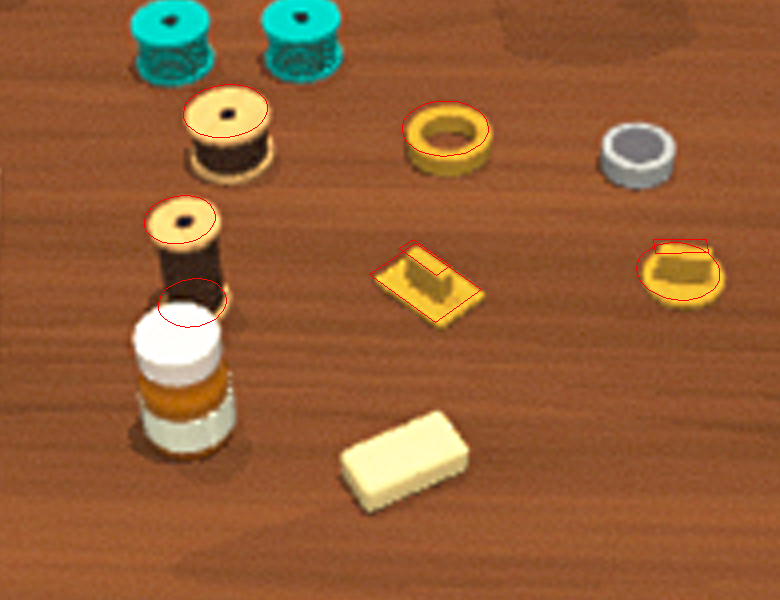

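View pics/roundzoom.png

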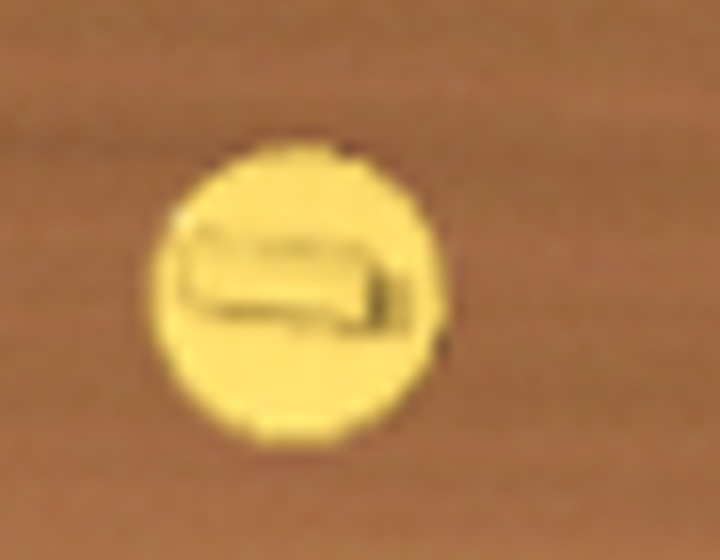

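View pics/ovf_scene.png

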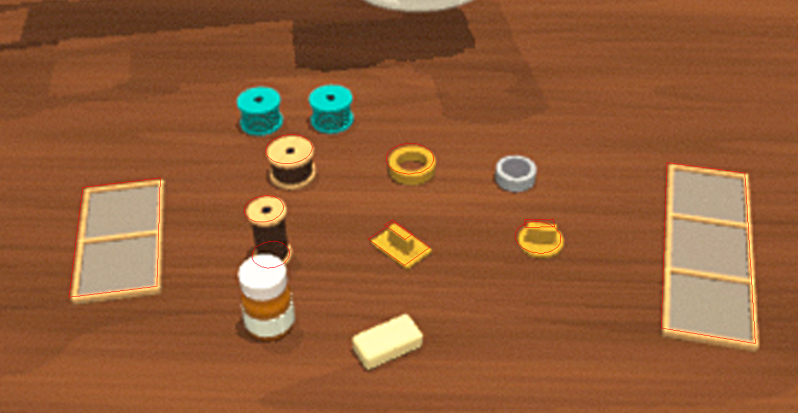

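Top view and scene view agree to about 2 mm. The scene overlay sits roughly 1 px off, so I'll use a mean offset of (+1, +0.7) mm. The round clasp's bar is at about 84°. I'll start with the tall spool.

```bash
python3 -c "
from h import *
go(564,-122.3,150,0.0)"
```

```text
pos [ 149.5 -581.1  231.3] yaw 0.252 tilt z [-0.  0. -1.] w 85.4 F [-0.6 -0.3 -0.6] t 1.1 q6 -0.06
tool z turn 0.252 alt -2.89
shift cm after turn [ 41.45 -45.88   8.13]
```

```bash
python3 -m creep '0 0 0 0 0 0.126 1;0 0 0 0 0 0.126 1;3 -3.3 0 0 0 0 1;3 -3.3 0 0 0 0 1;3 -3.3 0 0 0 0 1;3 -3.3 0 0 0 0 1;3 -3.3 0 0 0 0 1;3 -3.3 0 0 0 0 1;3 -3.3 0 0 0 0 1;3 -3.3 0 0 0 0 1;3 -3.3 0 0 0 0 1;3 -3.3 0 0 0 0 1'; python3 -c "
from h import *
go(564,-122.3,150,0.0)"
```

```text
time: 2.3
tool_pos: [450.5, -249.6, 231.6]
ee_rot: [3.141, -0.0, 0.001]
ft_force: [0.9, -0.3, 0.3]
width: 85.5
pos [ 450.5 -249.6  231.6] yaw -0.0 tilt z [ 0.001 -0.    -1.   ] w 85.5 F [ 0.9 -0.3  0.3] t 2.3 q6 1.0
tool z turn -0.0 alt 3.141
shift cm after turn [ 11.35 -12.73   8.16]
```

```bash
python3 -m creep '2.8 -3.2 0 0 0 0 1;2.8 -3.2 0 0 0 0 1;2.8 -3.2 2 0 0 0 1;2.9 -3.1 2 0 0 0 1;0 0 4.1 0 0 0 1;0 0 0 0 0 0 1;0 0 0 0 0 0 1'; python3 -c "
from h import *
go(564,-122.3,15,0.0)"
```

```text
time: 3.0
tool_pos: [561.9, -124.3, 150.1]
ee_rot: [-3.141, 0.001, 0.003]
ft_force: [0.2, -0.7, 0.3]
width: 85.0
pos [ 561.9 -124.3  150.1] yaw -0.0 tilt z [-0.002  0.    -1.   ] w 85.0 F [ 0.2 -0.7  0.3] t 3.0 q6 1.29
tool z turn -0.0 alt 3.141
shift cm after turn [ 0.21 -0.2  13.51]
```

```bash
python3 -m creep '0.2 -0.2 3 0 0 0 1;0 0 3.5 0 0 0 1;0 0 3.5 0 0 0 1;0 0 3.5 0 0 0 1;0 0 0 0 0 0 1;0 0 0 0 0 0 1'; python3 -c "
from h import *
go(564,-122.3,15,0.0)
from bench import viewer
import cv2
p=viewer.capture('scene'); cv2.imwrite('pics/s1.png',cv2.resize(p['image'][100:290,120:370],None,fx=3,fy=3,interpolation=cv2.INTER_CUBIC)[:,:,::-1])"
```

```text
time: 3.6
tool_pos: [565.5, -123.3, 18.0]
ee_rot: [3.141, -0.002, 0.004]
ft_force: [0.9, -0.6, 0.9]
width: 85.2
pos [ 565.5 -123.3   18. ] yaw -0.001 tilt z [ 0.002 -0.001 -1.   ] w 85.2 F [ 0.9 -0.6  0.9] t 3.6 q6 1.3
tool z turn -0.001 alt 3.14
shift cm after turn [-0.15 -0.1   0.3 ]
```

View pics/s1.png

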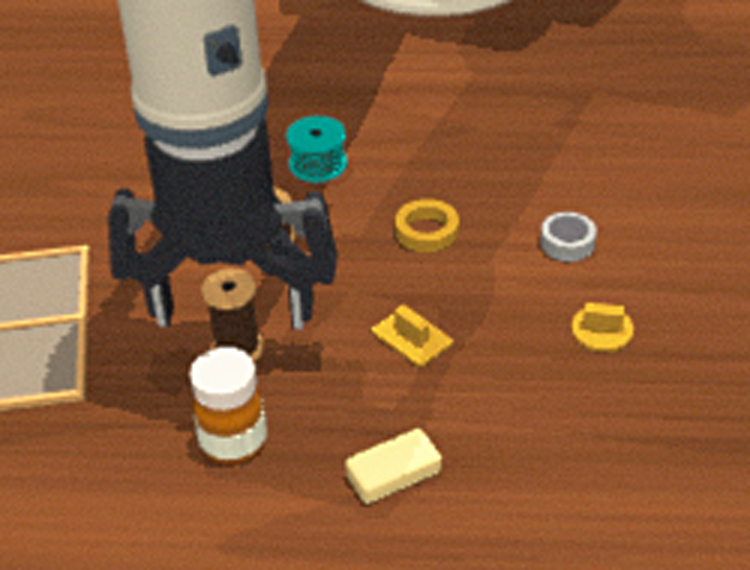

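The fingers straddle the tall spool at (230,300). Closing.

```bash
python3 -m creep '0 0 0 0 0 0 0;0 0 0 0 0 0 0;0 0 0 0 0 0 0;0 0 0 0 0 0 0;0 0 0 0 0 0 0;0 0 0 0 0 0 0;0 0 0 0 0 0 0;0 0 0 0 0 0 0;0 0 0 0 0 0 0;0 0 -2 0 0 0 0;0 0 -4 0 0 0 0;0 0 -4 0 0 0 0' 40; python3 -c "
from h import *
go(544.4,295.9,150,0.0)"
```

```text
time: 4.85
tool_pos: [563.5, -121.8, 114.7]
ee_rot: [-3.141, 0.0, 0.006]
ft_force: [0.3, 0.5, 0.2]
width: 35.0
pos [ 563.5 -121.8  114.7] yaw -0.0 tilt z [-0.004  0.001 -1.   ] w 35.0 F [0.3 0.5 0.2] t 4.85 q6 1.3
tool z turn -0.0 alt 3.142
shift cm after turn [ -1.91 -41.77  -3.53]
```

```bash
python3 -m creep '0 -2 -2 0 0 0 0;0 -4 0 0 0 0 0;-0.3 -4 0 0 0 0 0;-0.3 -4 0 0 0 0 0;-0.3 -4 0 0 0 0 0;-0.3 -4 0 0 0 0 0;-0.3 -4 0 0 0 0 0;-0.2 -4 0 0 0 0 0;-0.2 -4 0 0 0 0 0;0 -4 0 0 0 0 0;0 -3.8 0 0 0 0 0;0 0 0 0 0 0 0'; python3 -m creep '0 0 0 0 0 0 0;0 0 0 0 0 0 0';  python3 -c "
from h import *
go(544.4,295.9,19,0.0)"
```

```text
time: 6.05
tool_pos: [544.3, 300.2, 134.0]
ee_rot: [-3.14, -0.008, 0.003]
ft_force: [-0.1, -0.5, -0.9]
width: 35.0
time: 6.25
tool_pos: [545.6, 295.0, 134.8]
ee_rot: [3.141, -0.001, -0.001]
ft_force: [-1.0, -0.8, -0.4]
width: 35.2
pos [545.6 295.  134.8] yaw -0.001 tilt z [-0.001 -0.001 -1.   ] w 35.2 F [-1.  -0.8 -0.4] t 6.25 q6 2.01
tool z turn -0.001 alt 3.141
shift cm after turn [-0.12 -0.09 11.58]
```

```bash
python3 -m creep '-0.1 0 3 0 0 0 0;0 0 4 0 0 0 0;0 0 3 0 0 0 0;0 0 1 0 0 0 0;0 0 0 0 0 0 0;0 0 0 0 0 0 0';  python3 -c "
from h import *
go(544.4,295.9,18.5,0.0)
from bench import viewer
import cv2
for n in ('scene','top'):
  p=viewer.capture(n); cv2.imwrite(f'pics/{n}2.png',cv2.resize(p['image'][120:280,300:500] if n=='scene' else p['image'][100:270,60:260],None,fx=3.5,fy=3.5,interpolation=cv2.INTER_CUBIC)[:,:,::-1])"
```

```text
time: 6.85
tool_pos: [545.8, 295.7, 27.3]
ee_rot: [-3.141, 0.002, -0.004]
ft_force: [0.1, 0.6, 0.6]
width: 35.3
pos [545.8 295.7  27.3] yaw -0.001 tilt z [ 0.002  0.001 -1.   ] w 35.3 F [0.1 0.6 0.6] t 6.85 q6 2.01
tool z turn -0.001 alt 3.141
shift cm after turn [-0.14 -0.02  0.88]
```

View pics/scene2.png

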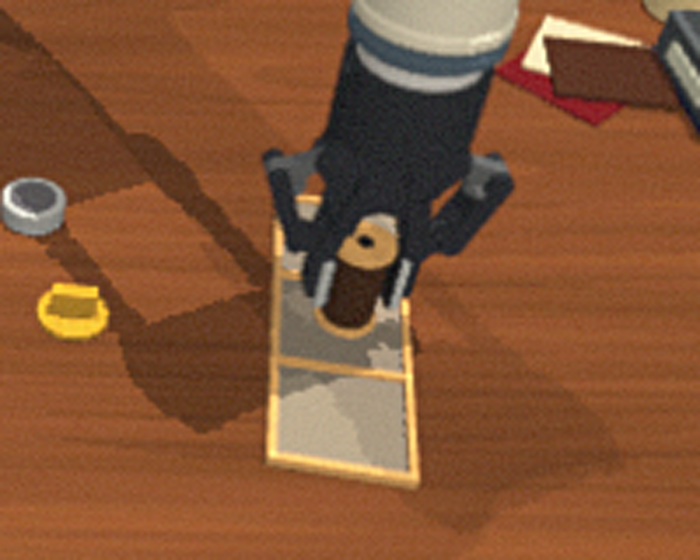

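The spool hangs over the middle compartment at (350,290). Lowering it gently.

```bash
for i in 1; do python3 -m creep '0 0 0.4 0 0 0 0;0 0 0.15 0 0 0 0;0 0 0 0 0 0 0'; python3 -m creep '0 0 0.1 0 0 0 0;0 0 0 0 0 0 0';python3 -m creep '0 0 0.1 0 0 0 0;0 0 0 0 0 0 0'; done
```

```text
time: 7.25
tool_pos: [544.6, 295.9, 19.7]
ee_rot: [3.142, -0.0, -0.0]
ft_force: [-0.4, 0.1, -0.6]
width: 35.3
time: 7.45
tool_pos: [544.7, 295.9, 19.6]
ee_rot: [-3.141, 0.0, -0.001]
ft_force: [-2.0, -0.7, 3.8]
width: 35.3
time: 7.65
tool_pos: [544.8, 296.0, 19.6]
ee_rot: [-3.141, 0.0, -0.001]
ft_force: [-4.3, -1.3, 9.4]
width: 35.0
```

Contact is confirmed. Releasing and rising.

```bash
python3 -m creep '0 0 -0.1 0 0 0 0;0 0 0 0 0 0 0.6;0 0 0 0 0 0 1;0 0 0 0 0 0 1;0 0 0 0 0 0 1;0 0 0 0 0 0 1;0 0 -2 0 0 0 1;0 0 -4 0 0 0 1;0 0 -4 0 0 0 1;0 0 -2 0 0 0 1;0 0 0 0 0 0 1'; python3 -c "
from h import *
go(432.4,7.6,130,0.0)"
```

```text
time: 8.75
tool_pos: [546.5, 296.7, 143.9]
ee_rot: [-3.138, 0.0, -0.012]
ft_force: [0.3, 0.4, 0.3]
width: 85.2
pos [546.5 296.7 143.9] yaw -0.0 tilt z [ 0.007  0.004 -1.   ] w 85.2 F [0.3 0.4 0.3] t 8.75 q6 2.01
tool z turn -0.0 alt 3.141
shift cm after turn [-11.41  28.91   1.39]
```

```bash
python3 -m creep '-1.6 4 0 0 0 0 1;-1.6 4 0 0 0 0 1;-1.6 4 0 0 0 0 1;-1.6 4 0 0 0 0 1;-1.6 4 0 0 0 0 1;-1.6 4 0 0 0 0 1;-1.6 4 0 0 0 0 1;-0.2 0.9 2 0 0 0 1;0 0 4 0 0 0 0.8;0 0 4 0 0 0 0.8;0 0 0 0 0 0 0.8;0 0 0 0 0 0 0.8'; python3 -c "
from h import *
go(432.4,7.6,3,0.0)
from bench import viewer
import cv2
for n in ('scene',):
  p=viewer.capture(n); cv2.imwrite(f'pics/{n}3.png',cv2.resize(p['image'][110:280,160:440],None,fx=2.8,fy=2.8,interpolation=cv2.INTER_CUBIC)[:,:,::-1])"
```

```text
time: 9.95
tool_pos: [429.7, 6.9, 38.0]
ee_rot: [-3.141, 0.0, 0.005]
ft_force: [0.4, -0.4, 0.4]
width: 68.3
pos [429.7   6.9  38. ] yaw -0.0 tilt z [-0.003  0.    -1.   ] w 68.3 F [ 0.4 -0.4  0.4] t 9.95 q6 1.51
tool z turn -0.0 alt 3.141
shift cm after turn [ 0.27 -0.07  3.5 ]
```

View pics/scene3.png

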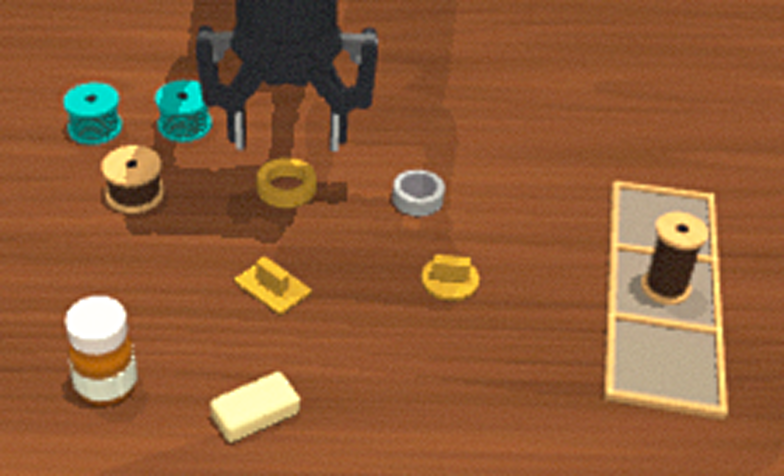

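The tall spool stands in the middle compartment at (677,255), and the gripper is above the ring at (287,182). Descending.

```bash
python3 -m creep '0.25 0 2 0 0 0 0.8;0 0 1 0 0 0 0.8;0 0 0.2 0 0 0 0.8;0 0 0 0 0 0 0.8;0 0 0 0 0 0 0.8'; python3 -m creep '0 0 0.2 0 0 0 0.8;0 0 0 0 0 0 0.8;0 0 0 0 0 0 0.8';python3 -c "
from h import *
go(432.4,7.6,3,0.0)"
```

```text
time: 10.5
tool_pos: [433.7, 6.9, 7.9]
ee_rot: [3.141, -0.0, 0.002]
ft_force: [0.4, -0.7, -0.3]
width: 68.2
time: 10.8
tool_pos: [433.2, 6.9, 5.0]
ee_rot: [3.142, -0.0, 0.0]
ft_force: [0.5, -0.1, -1.0]
width: 68.3
pos [433.2   6.9   5. ] yaw -0.0 tilt z [ 0. -0. -1.] w 68.3 F [ 0.5 -0.1 -1. ] t 10.8 q6 1.51
tool z turn -0.0 alt 3.141
shift cm after turn [-0.08 -0.07  0.2 ]
```

```bash
python3 -m creep '0 0 0.2 0 0 0 0.8;0 0 0 0 0 0 0.8;0 0 0 0 0 0 0.8'; python3 -m creep '0 0 0 0 0 0 0.4;0 0 0 0 0 0 0.4;0 0 0 0 0 0 0.4;0 0 0 0 0 0 0.4;0 0 0 0 0 0 0.4;0 0 0 0 0 0 0.4' 50; python3 -m creep '0 0 -0.5 0 0 0 0.4;0 0 -1 0 0 0 0.4;0 0 -1 0 0 0 0.4;0 0 0 0 0 0 0.4;0 0 0 0 0 0 0.4'; python3 -c "
from h import *
go(469.7,309.9,130)
from bench import viewer
import cv2
for n in ('scene',):
  p=viewer.capture(n); cv2.imwrite(f'pics/{n}4.png',cv2.resize(p['image'][110:240,160:360],None,fx=4,fy=4,interpolation=cv2.INTER_CUBIC)[:,:,::-1])"
```

```text
time: 11.1
tool_pos: [433.0, 6.9, 2.7]
ee_rot: [-3.142, 0.0, 0.0]
ft_force: [1.2, -0.4, -0.0]
width: 68.0
time: 11.7
tool_pos: [433.5, 6.9, 3.3]
ee_rot: [-3.142, 0.0, -0.002]
ft_force: [0.1, 0.7, 5.6]
width: 47.0
time: 12.2
tool_pos: [433.4, 6.8, 28.2]
ee_rot: [3.142, -0.0, 0.001]
ft_force: [0.7, -0.1, -1.1]
width: 47.2
pos [433.4   6.8  28.2] yaw -0.0 tilt z [ 0.001 -0.    -1.   ] w 47.2 F [ 0.7 -0.1 -1.1] t 12.2 q6 1.51
shift cm after turn [  3.63 -30.31 -10.18]
```

View pics/scene4.png

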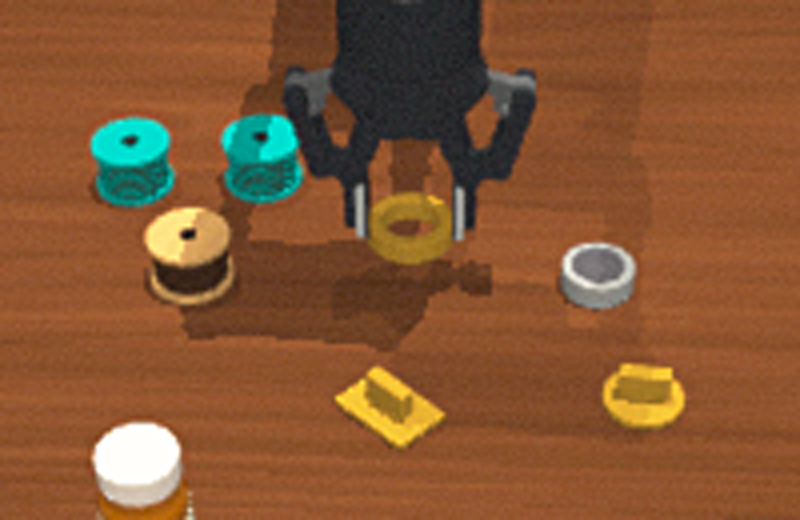

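```bash
python3 -c "
from h import *
s=pickle.load(open('scene0.pkl','rb'))
for z in (24,28,32,36):
  print(z,(proj(s,[[444,6.8-25,z],[444,6.8+25,z],[433,6.8-25,z],[433,6.8+25,z]])+.5-[160,110])*4)
  t=np.linspace(0,6.28,13)
print('ring bottom if at',[(z,((proj(s,[[433+25,6.8,z]])+.5-[160,110])*4).round()) for z in (20,23,25,27)])
"
python3 - <<'E'
import cv2
im=cv2.imread('pics/scene4.png')
cv2.imwrite('pics/z4.png',cv2.resize(im[150:300,320:500],None,fx=4,fy=4,interpolation=cv2.INTER_CUBIC))
E
```

```text
24 [[360.5215431  247.91493291]
 [448.36640896 249.39035393]
 [361.55861035 235.71050473]
 [448.67283875 237.14404028]]
28 [[360.3566705  242.48449837]
 [448.44028867 243.95057024]
 [361.39792569 230.29268131]
 [448.74678875 231.71686405]]
32 [[360.1909096  237.02455133]
 [448.51450957 238.48114557]
 [361.23638255 224.84569016]
 [448.82107668 226.26039375]]
36 [[360.02425361 231.53486398]
 [448.58907374 232.9818505 ]
 [361.07397443 219.36930844]
 [448.89570459 220.77440494]]
ring bottom if at [(20, array([[404., 270.]])), (23, array([[404., 266.]])), (25, array([[404., 263.]])), (27, array([[403., 260.]]))]
```

View pics/z4.png

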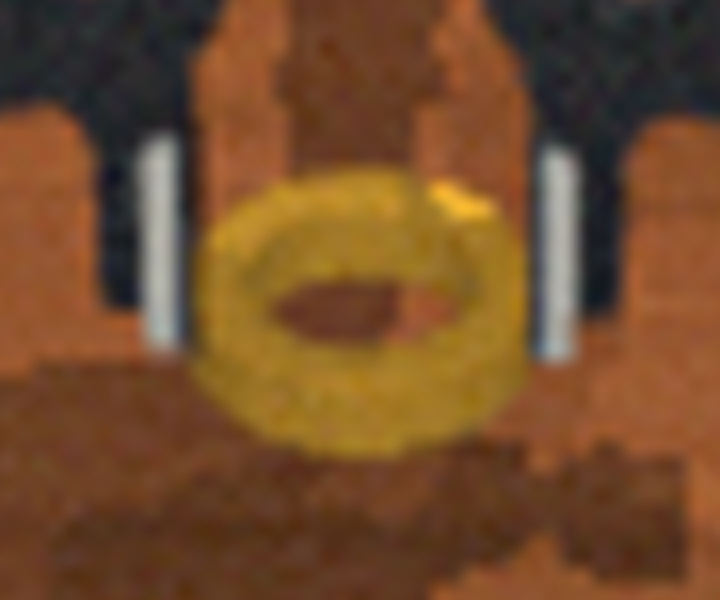

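Pad tips sit about 5 mm behind the TCP at this opening, so the ring's lower part hangs below them and they'll clear the lips. Carrying the ring to the near end compartment.

```bash
python3 -m creep '0 0 -3 0 0 0 0.4;0 0 -4 0 0 0 0.4;0 -2 -3 0 0 0 0.4;0.4 -3.5 0 0 0 0 0.4;0.4 -3.5 0 0 0 0 0.4;0.4 -3.5 0 0 0 0 0.4;0.4 -3.5 0 0 0 0 0.4;0.5 -3.5 0 0 0 0 0.4;0.5 -3.5 0 0 0 0 0.4;0.5 -3.5 0 0 0 0 0.4;0.5 -2.3 0 0 0 0 0.4;0 -1.5 0 0 0 0 0.4'; python3 -m creep '0 0 0 0 0 0 0.4;0 0 0 0 0 0 0.4;0 0 0 0 0 0 0.4'; python3 -c "
from h import *
go(469.7,309.9,6,0)"
```

```text
time: 13.45
tool_pos: [468.9, 311.3, 126.7]
ee_rot: [3.141, 0.002, -0.002]
ft_force: [-0.5, -0.1, -0.3]
width: 47.2
time: 13.75
tool_pos: [469.2, 308.7, 127.7]
ee_rot: [3.141, -0.002, -0.0]
ft_force: [-0.2, 0.4, -0.2]
width: 47.2
pos [469.2 308.7 127.7] yaw -0.001 tilt z [-0.    -0.001 -1.   ] w 47.2 F [-0.2  0.4 -0.2] t 13.75 q6 2.09
tool z turn -0.001 alt 3.14
shift cm after turn [ 0.05 -0.12 12.17]
```

```bash
python3 -m creep '0 -0.1 3 0 0 0 0.4;0 0 4 0 0 0 0.4;0 0 3 0 0 0 0.4;0 0 1 0 0 0 0.4;0 0 0.5 0 0 0 0.4;0 0 0 0 0 0 0.4;0 0 0 0 0 0 0.4'; python3 -m creep '0 0 0.2 0 0 0 0.4;0 0 0 0 0 0 0.4;0 0 0 0 0 0 0.4';python3 -m creep '0 0 0.15 0 0 0 0.4;0 0 0 0 0 0 0.4;0 0 0 0 0 0 0.4'; python3 -m creep '0 0 0.1 0 0 0 0.4;0 0 0 0 0 0 0.4;0 0 0 0 0 0 0.4'
```

```text
time: 14.45
tool_pos: [470.4, 311.3, 15.0]
ee_rot: [-3.14, 0.001, -0.005]
ft_force: [1.2, 0.4, -1.1]
width: 47.2
time: 14.75
tool_pos: [469.4, 311.0, 11.4]
ee_rot: [-3.141, 0.0, -0.001]
ft_force: [-1.2, -0.8, -1.2]
width: 47.4
time: 15.05
tool_pos: [469.1, 310.8, 9.2]
ee_rot: [3.141, -0.0, -0.0]
ft_force: [0.4, 0.5, -0.7]
width: 47.0
time: 15.35
tool_pos: [469.1, 310.8, 8.2]
ee_rot: [3.142, -0.0, -0.0]
ft_force: [-0.8, -1.3, -1.5]
width: 46.9
```

```bash
python3 -m creep '0 0 0.1 0 0 0 0.4;0 0 0 0 0 0 0.4;0 0 0 0 0 0 0.4';python3 -m creep '0 0 0.1 0 0 0 0.4;0 0 0 0 0 0 0.4;0 0 0 0 0 0 0.4'; python3 -c "
from h import *
go(469.7,309.9,6,0)
from bench import viewer
import cv2
for n in ('scene',):
  p=viewer.capture(n); cv2.imwrite(f'pics/{n}5.png',cv2.resize(p['image'][130:280,320:480],None,fx=4,fy=4,interpolation=cv2.INTER_CUBIC)[:,:,::-1])"
```

```text
time: 15.65
tool_pos: [469.1, 310.8, 7.2]
ee_rot: [3.142, -0.0, -0.0]
ft_force: [-0.4, 0.2, -0.7]
width: 47.2
time: 15.95
tool_pos: [469.3, 310.9, 6.4]
ee_rot: [-3.141, 0.0, -0.0]
ft_force: [0.1, 0.8, -0.2]
width: 47.0
pos [469.3 310.9   6.4] yaw -0.0 tilt z [ 0.  0. -1.] w 47.0 F [ 0.1  0.8 -0.2] t 15.95 q6 2.1
tool z turn -0.0 alt 3.141
shift cm after turn [0.04 0.1  0.04]
```

View pics/scene5.png

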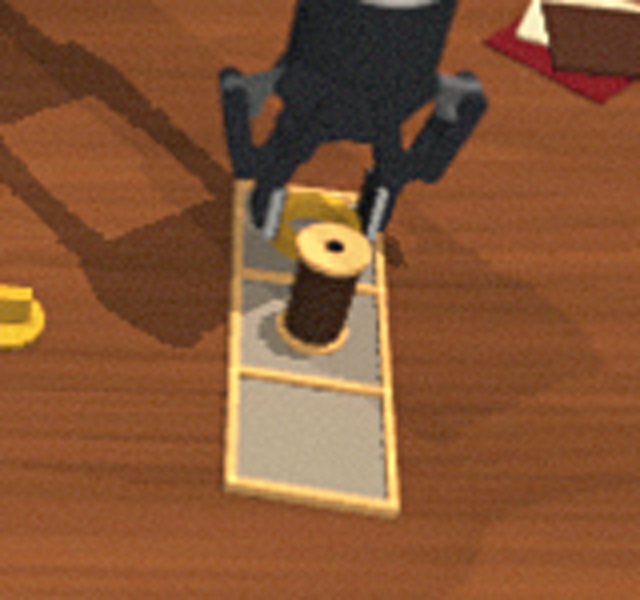

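The ring is inside the near compartment, at (320,215) behind the spool. I'll lower the last millimetre and release.

```bash
python3 -m creep '0 0 0.07 0 0 0 0.4;0 0 0 0 0 0 0.4;0 0 0 0 0 0 0.4'; python3 -m creep '0 0 0.05 0 0 0 0.4;0 0 0 0 0 0 0.4'; python3 -m creep '0 0 0 0 0 0 0.6;0 0 0 0 0 0 0.65;0 0 0 0 0 0 0.7;0 0 0 0 0 0 0.7;0 0 0 0 0 0 0.7;0 0 -1 0 0 0 0.7;0 0 -3 0 0 0 0.8;0 0 -4 0 0 0 1;0 0 -4 0 0 0 1;0 0 -2 0 0 0 1;0 0 0 0 0 0 1;0 0 0 0 0 0 1'; python3 -c "
from h import *
go(549.7,.9,120,0.815)
from bench import viewer
import cv2
for n in ('scene',):
  p=viewer.capture(n); cv2.imwrite(f'pics/{n}6.png',cv2.resize(p['image'][130:280,320:480],None,fx=4,fy=4,interpolation=cv2.INTER_CUBIC)[:,:,::-1])"
```

```text
time: 16.3
tool_pos: [469.3, 310.9, 6.4]
ee_rot: [-3.141, 0.0, -0.001]
ft_force: [-2.3, -1.8, 5.2]
width: 46.9
time: 16.5
tool_pos: [469.3, 310.9, 6.3]
ee_rot: [-3.141, 0.0, -0.001]
ft_force: [-3.2, -2.1, 7.7]
width: 47.0
time: 17.7
tool_pos: [469.3, 310.9, 145.4]
ee_rot: [-3.141, 0.0, -0.001]
ft_force: [0.3, 0.2, -0.6]
width: 85.6
pos [469.3 310.9 145.4] yaw -0.0 tilt z [ 0.001  0.    -1.   ] w 85.6 F [ 0.3  0.2 -0.6] t 17.7 q6 2.1
tool z turn -0.815 alt 2.326
shift cm after turn [-17.04  27.12   2.54]
```

View pics/scene6.png

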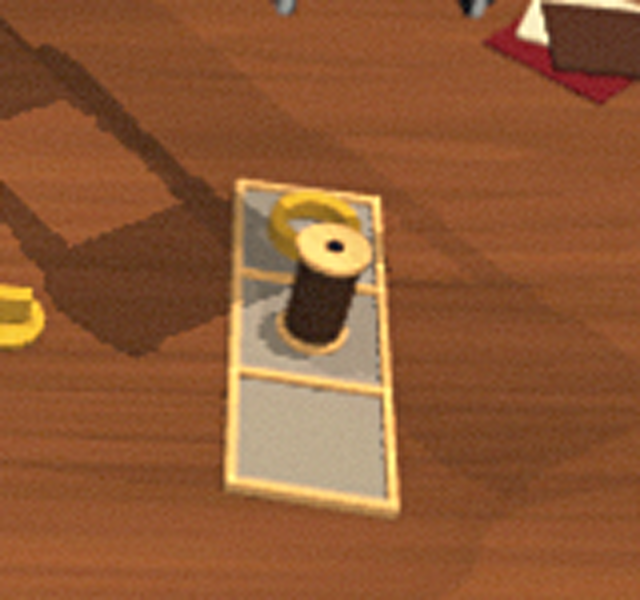

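The ring lies flat in the near compartment at (315,225). Next is the rectangular clasp.

```bash
python3 -m creep '0 0 0 0 0 -0.136 1;0 0 0 0 0 -0.136 1;0 0 0 0 0 -0.136 1;0 0 0 0 0 -0.136 1;0 0 0 0 0 -0.136 1;0 0 0 0 0 -0.135 1;-2.4 3.9 0 0 0 0 1;-2.4 3.9 0 0 0 0 1;-2.4 3.9 0 0 0 0 1;-2.4 3.9 0 0 0 0 1;-2.4 3.9 0 0 0 0 1;-2.4 3.9 0 0 0 0 0.6'; python3 -m creep '-2.4 3.5 2 0 0 0 0.6;0 0 4 0 0 0 0.6;0 0 3 0 0 0 0.6;0 0 0 0 0 0 0.6;0 0 0 0 0 0 0.6;0 0 0 0 0 0 0.6'; python3 -c "
from h import *
go(549.7,.9,8,0.815)
from bench import viewer
import cv2
for n in ('scene',):
  p=viewer.capture(n); cv2.imwrite(f'pics/{n}7.png',cv2.resize(p['image'][110:280,160:360],None,fx=4,fy=3.5,interpolation=cv2.INTER_CUBIC)[:,:,::-1])"
```

```text
time: 18.95
tool_pos: [539.8, 43.7, 142.7]
ee_rot: [-2.883, -1.244, 0.005]
ft_force: [1.6, -0.3, -0.5]
width: 73.3
time: 19.55
tool_pos: [550.5, 4.4, 56.8]
ee_rot: [2.883, 1.245, 0.003]
ft_force: [0.3, 0.7, -0.2]
width: 50.9
pos [550.5   4.4  56.8] yaw 0.815 tilt z [ 0.002 -0.    -1.   ] w 50.9 F [ 0.3  0.7 -0.2] t 19.55 q6 0.7
tool z turn 0.0 alt -3.141
shift cm after turn [-0.31  0.18  4.88]
```

View pics/scene7.png

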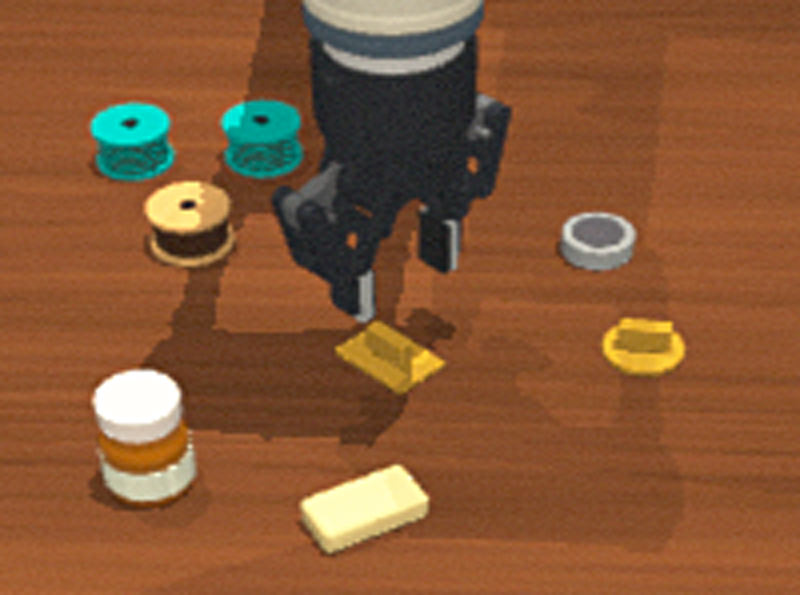

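The jaws straddle the rectangular clasp at (388,357), across its bar. Descending.

```bash
python3 -m creep '-0.3 0.2 2 0 0 0 0.6;0 0 1.5 0 0 0 0.6;0 0 0.8 0 0 0 0.6;0 0 0 0 0 0 0.6;0 0 0 0 0 0 0.6;0 0 0 0 0 0 0.6'; python3 -c "
from h import *
go(549.7,.9,9.5,0.815)"
```

```text
time: 20.2
tool_pos: [549.6, 0.6, 13.1]
ee_rot: [2.884, 1.245, 0.002]
ft_force: [-0.3, -0.0, 0.1]
width: 51.4
pos [549.6   0.6  13.1] yaw 0.815 tilt z [ 0.001 -0.    -1.   ] w 51.4 F [-0.3 -0.   0.1] t 20.2 q6 0.69
tool z turn -0.0 alt 3.142
shift cm after turn [ 0.03 -0.02  0.36]
```

```bash
python3 -m creep '0 0 0.3 0 0 0 0.6;0 0 0 0 0 0 0.6;0 0 0 0 0 0 0.3;0 0 0 0 0 0 0;0 0 0 0 0 0 0;0 0 0 0 0 0 0;0 0 0 0 0 0 0;0 0 0 0 0 0 0;0 0 0 0 0 0 0;0 0 0 0 0 0 0' 50; python3 -m creep '0 0 -1 0 0 0 0;0 0 -2 0 0 0 0;0 0 -4 0 0 0 0;0 0 -4 0 0 0 0;0 0 0 0 0 0 0'; python3 -c "
from h import *
go(619.1,281.9,120,-0.185)
from bench import viewer
import cv2
for n in ('scene',):
  p=viewer.capture(n); cv2.imwrite(f'pics/{n}8.png',cv2.resize(p['image'][110:280,160:360],None,fx=4,fy=3.5,interpolation=cv2.INTER_CUBIC)[:,:,::-1])"
```

```text
time: 21.2
tool_pos: [549.2, 0.5, 9.4]
ee_rot: [2.884, 1.245, 0.001]
ft_force: [0.1, 0.2, 2.4]
width: 8.7
time: 21.7
tool_pos: [552.0, 0.4, 126.8]
ee_rot: [2.88, 1.243, 0.016]
ft_force: [0.8, -0.7, -0.1]
width: 8.2
pos [5.520e+02 4.000e-01 1.268e+02] yaw 0.815 tilt z [ 0.011 -0.001 -1.   ] w 8.2 F [ 0.8 -0.7 -0.1] t 21.7 q6 0.69
tool z turn 1.0 alt -2.142
shift cm after turn [  1.42 -28.91   0.68]
```

View pics/scene8.png

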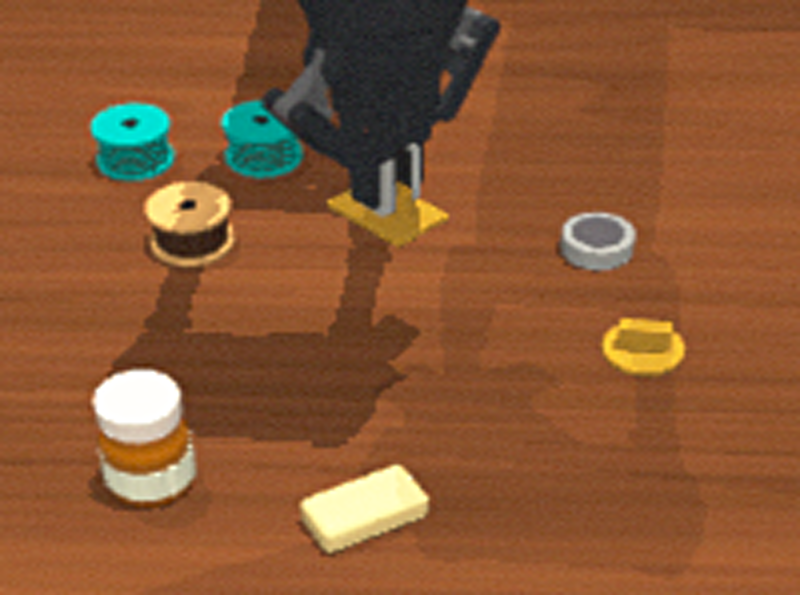

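The clasp is held level at (390,215). Turning and carrying it to the far end compartment.

```bash
python3 -m creep '0 0 0 0 0 0.125 0;0 0 0 0 0 0.125 0;0 0 0 0 0 0.125 0;0 0 0 0 0 0.125 0;0 0 0 0 0 0.125 0;0 0 0 0 0 0.125 0;0 0 0 0 0 0.125 0;0 0 0 0 0 0.125 0;0 -2 0 0 0 0 0;0.3 -4 0 0 0 0 0;0.3 -4 0 0 0 0 0;0.3 -4 0 0 0 0 0'; python3 -m creep '0.3 -4 0 0 0 0 0;0.2 -4 0 0 0 0 0;0.2 -4 0 0 0 0 0;0 -2.5 0 0 0 0 0;0 0 0 0 0 0 0;0 0 0 0 0 0 0;0 0 0 0 0 0 0'; python3 -c "
from h import *
go(619.1,281.9,13.5,-0.185)"
```

```text
time: 22.95
tool_pos: [583.0, 137.6, 117.3]
ee_rot: [3.127, -0.291, -0.004]
ft_force: [0.2, -0.5, -1.7]
width: 8.6
time: 23.65
tool_pos: [616.9, 276.5, 118.1]
ee_rot: [3.127, -0.292, -0.002]
ft_force: [0.4, -0.2, -1.2]
width: 8.8
pos [616.9 276.5 118.1] yaw -0.186 tilt z [-0.002 -0.001 -1.   ] w 8.8 F [ 0.4 -0.2 -1.2] t 23.65 q6 2.13
tool z turn -0.001 alt 3.141
shift cm after turn [ 0.12 -0.58 10.46]
```

```bash
python3 -m creep '0.1 -0.55 2 0 0 0 0;0 0 4 0 0 0 0;0 0 3 0 0 0 0;0 0 0.5 0 0 0 0;0 0 0 0 0 0 0;0 0 0 0 0 0 0;0 0 0 0 0 0 0'; python3 -c "
from h import *
go(619.1,281.9,12.5,-0.185)
from bench import viewer
import cv2
for n in ('scene',):
  p=viewer.capture(n); cv2.imwrite(f'pics/{n}9.png',cv2.resize(p['image'][130:280,320:480],None,fx=4,fy=4,interpolation=cv2.INTER_CUBIC)[:,:,::-1])"
```

```text
time: 24.35
tool_pos: [620.8, 283.2, 27.3]
ee_rot: [-3.126, 0.291, -0.007]
ft_force: [0.5, 0.5, -0.4]
width: 8.6
pos [620.8 283.2  27.3] yaw -0.186 tilt z [ 0.004  0.002 -1.   ] w 8.6 F [ 0.5  0.5 -0.4] t 24.35 q6 2.13
tool z turn -0.001 alt 3.141
shift cm after turn [-0.14  0.16  1.48]
```

View pics/scene9.png

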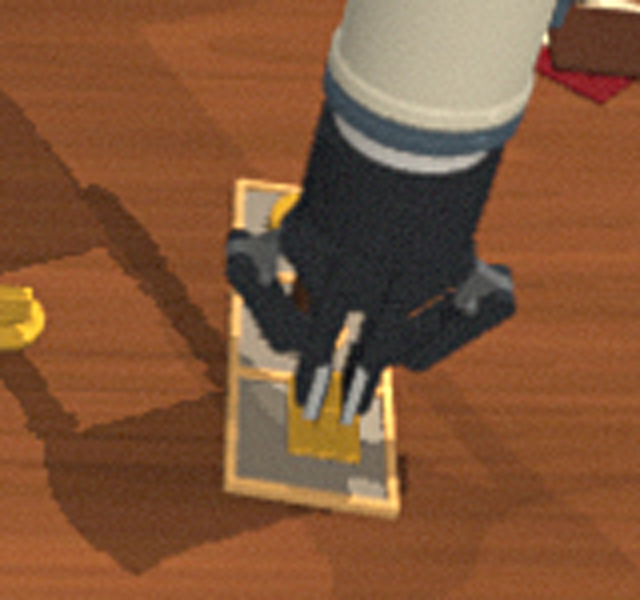

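The clasp is over the far compartment at (325,425), aligned. Lowering.

```bash
python3 -m creep '-0.1 0.1 0.7 0 0 0 0;0 0 0.3 0 0 0 0;0 0 0 0 0 0 0;0 0 0 0 0 0 0;0 0 0 0 0 0 0'; python3 -m creep '0 0 0.1 0 0 0 0;0 0 0 0 0 0 0;0 0 0 0 0 0 0'; python3 -m creep '0 0 0.1 0 0 0 0;0 0 0 0 0 0 0;0 0 0 0 0 0 0'; python3 -m creep '0 0 0.1 0 0 0 0;0 0 0 0 0 0 0;0 0 0 0 0 0 0'
```

```text
time: 24.9
tool_pos: [618.1, 282.2, 14.1]
ee_rot: [-3.128, 0.29, -0.0]
ft_force: [-0.2, -0.2, -0.5]
width: 8.6
time: 25.2
tool_pos: [618.1, 282.1, 13.1]
ee_rot: [-3.128, 0.29, -0.0]
ft_force: [-0.4, 0.7, -0.6]
width: 8.1
time: 25.5
tool_pos: [618.2, 282.2, 12.4]
ee_rot: [-3.128, 0.29, -0.001]
ft_force: [-0.4, 0.0, 0.7]
width: 8.5
time: 25.8
tool_pos: [618.3, 282.2, 12.4]
ee_rot: [-3.128, 0.29, -0.001]
ft_force: [-2.3, -1.2, 6.3]
width: 8.5
```

Contact at 12.4. Release with a modest opening, then rise.

```bash
python3 -m creep '0 0 0 0 0 0 0.3;0 0 0 0 0 0 0.4;0 0 0 0 0 0 0.4;0 0 0 0 0 0 0.4;0 0 0 0 0 0 0.4;0 0 -1 0 0 0 0.4;0 0 -3 0 0 0 0.6;0 0 -4 0 0 0 1;0 0 -4 0 0 0 1;0 0 -1 0 0 0 1;0 0 0 0 0 0 1'; python3 -c "
from h import *
go(441.8,-117.6,130,0)
from bench import viewer
import cv2
for n in ('scene','top'):
  p=viewer.capture(n); cv2.imwrite(f'pics/{n}10.png',cv2.resize(p['image'][130:280,320:480] if n=='scene' else p['image'][110:250,80:230],None,fx=4,fy=4,interpolation=cv2.INTER_CUBIC)[:,:,::-1])"
```

```text
time: 26.9
tool_pos: [619.4, 282.6, 145.3]
ee_rot: [-3.125, 0.29, -0.009]
ft_force: [0.0, 1.2, -0.1]
width: 85.8
pos [619.4 282.6 145.3] yaw -0.185 tilt z [ 0.006  0.002 -1.   ] w 85.8 F [ 0.   1.2 -0.1] t 26.9 q6 2.13
tool z turn -0.185 alt 2.956
shift cm after turn [-17.76  40.02   1.53]
```

View pics/scene10.png

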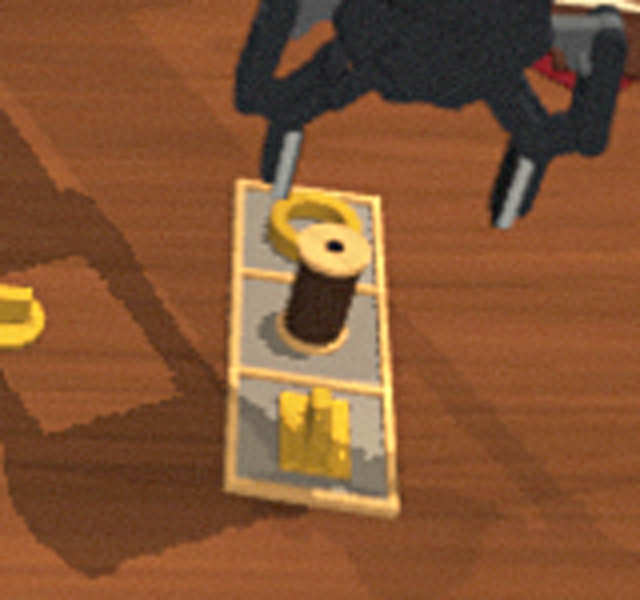

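Tray3 is complete, with the rectangular clasp flat at (315,435). Next is the short spool.

```bash
python3 -m creep '0 0 0 0 0 -0.0925 1;0 0 0 0 0 -0.0925 1;-1.7 4 0 0 0 0 1;-1.7 4 0 0 0 0 1;-1.7 4 0 0 0 0 1;-1.7 4 0 0 0 0 1;-1.7 4 0 0 0 0 1;-1.7 4 0 0 0 0 1;-1.7 4 0 0 0 0 1;-1.7 4 0 0 0 0 1;-1.7 4 0 0 0 0 1;-1.7 3.5 0 0 0 0 1'; python3 -m creep '-0.7 0.5 2 0 0 0 0.9;0 0 3 0 0 0 0.9;0 0 3 0 0 0 0.9;0 0 0 0 0 0 0.9;0 0 0 0 0 0 0.9;0 0 0 0 0 0 0.9'; python3 -c "
from h import *
go(441.8,-117.6,4,0)
from bench import viewer
import cv2
for n in ('scene',):
  p=viewer.capture(n); cv2.imwrite(f'pics/{n}11.png',cv2.resize(p['image'][110:280,160:360],None,fx=4,fy=3.5,interpolation=cv2.INTER_CUBIC)[:,:,::-1])"
```

```text
time: 28.2
tool_pos: [445.9, -114.2, 138.3]
ee_rot: [-3.14, 0.001, 0.007]
ft_force: [0.5, -0.1, -0.5]
width: 85.7
time: 28.8
tool_pos: [441.6, -117.9, 62.2]
ee_rot: [3.141, 0.0, 0.002]
ft_force: [0.2, -0.3, 0.2]
width: 76.9
pos [ 441.6 -117.9   62.2] yaw 0.0 tilt z [ 0.001 -0.    -1.   ] w 76.9 F [ 0.2 -0.3  0.2] t 28.8 q6 1.24
tool z turn 0.0 alt -3.141
shift cm after turn [ 0.02 -0.03  5.82]
```

View pics/scene11.png

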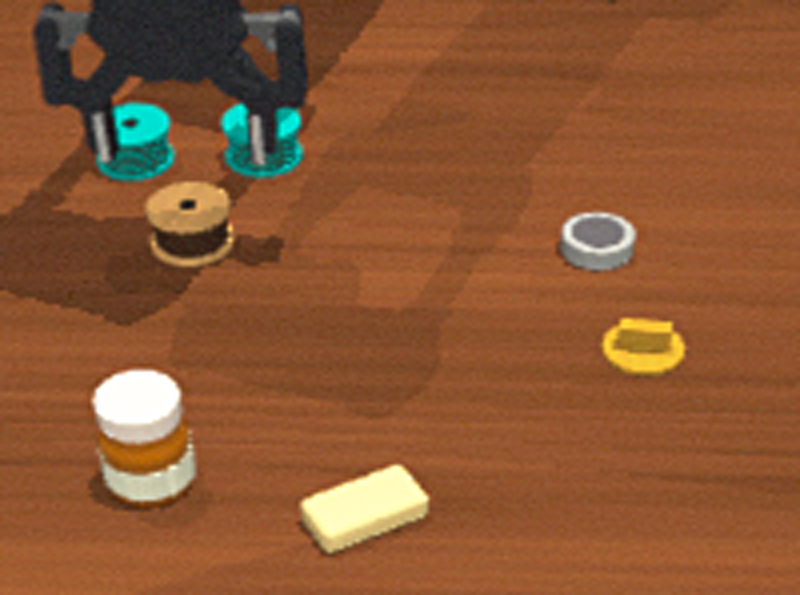

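The gripper is above the brown short spool at (188,225). The turquoise pair only overlaps it in the image and is about 90 mm nearer the base. Descending.

```bash
python3 -m creep '0 0 2 0 0 0 0.9;0 0 2 0 0 0 0.9;0 0 1.3 0 0 0 0.9;0 0 0 0 0 0 0.9;0 0 0 0 0 0 0.9;0 0 0 0 0 0 0.9';  python3 -c "
from h import *
go(441.8,-117.6,4,0)"
```

```text
time: 29.45
tool_pos: [441.9, -118.1, 9.5]
ee_rot: [3.141, -0.0, 0.003]
ft_force: [-0.1, 0.2, 0.7]
width: 76.8
pos [ 441.9 -118.1    9.5] yaw -0.0 tilt z [ 0.002 -0.001 -1.   ] w 76.8 F [-0.1  0.2  0.7] t 29.45 q6 1.24
tool z turn -0.0 alt 3.141
shift cm after turn [-0.01 -0.05  0.55]
```

```bash
python3 -m creep '0 0 0.35 0 0 0 0.9;0 0 0 0 0 0 0.9;0 0 0 0 0 0 0.7;0 0 0 0 0 0 0.3;0 0 0 0 0 0 0.3;0 0 0 0 0 0 0.3;0 0 0 0 0 0 0.3;0 0 0 0 0 0 0.3' 45; python3 -m creep '0 0 -1 0 0 0 0.3;0 0 -2 0 0 0 0.3;0 0 -4 0 0 0 0.3;0 0 -3 0 0 0 0.3;0 0 0 0 0 0 0.3;0 0 0 0 0 0 0.3'; python3 -c "
from h import *
go(510.3,-283.9,110,0)
from bench import viewer
import cv2
for n in ('scene',):
  p=viewer.capture(n); cv2.imwrite(f'pics/{n}12.png',cv2.resize(p['image'][90:260,100:300],None,fx=4,fy=3.5,interpolation=cv2.INTER_CUBIC)[:,:,::-1])"
```

```text
time: 30.25
tool_pos: [441.3, -118.0, 5.0]
ee_rot: [3.141, -0.0, 0.001]
ft_force: [-0.0, 0.5, 2.6]
width: 46.9
time: 30.85
tool_pos: [441.2, -117.9, 105.2]
ee_rot: [3.141, -0.0, 0.002]
ft_force: [0.2, 0.2, -0.6]
width: 46.8
pos [ 441.2 -117.9  105.2] yaw -0.0 tilt z [ 0.001 -0.    -1.   ] w 46.8 F [ 0.2  0.2 -0.6] t 30.85 q6 1.24
tool z turn -0.0 alt 3.141
shift cm after turn [ 6.91 16.6  -0.48]
```

View pics/scene12.png

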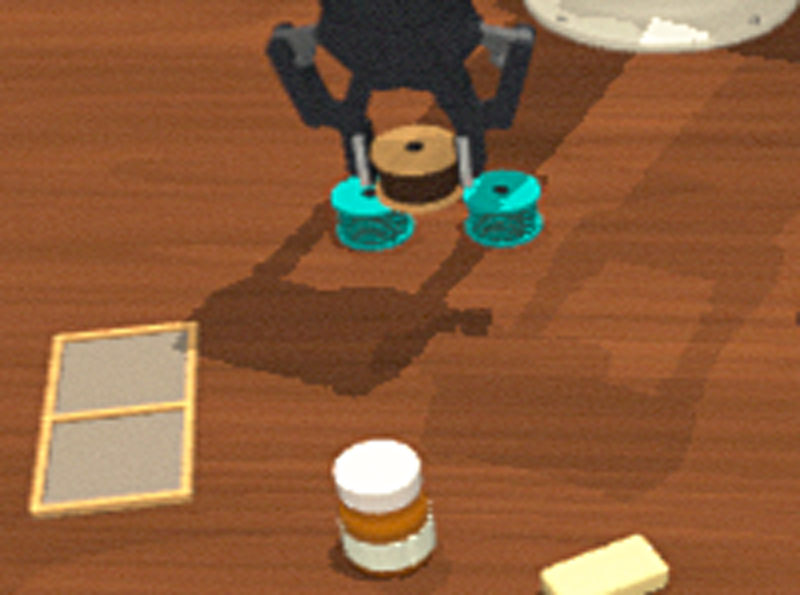

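The brown spool is held upright at (415,165) and occludes the left turquoise one; both turquoise spools are unmoved. Carrying it to tray2's near compartment.

```bash
python3 -m creep '0.7 2 0 0 0 0 0.3;1.5 3.6 0 0 0 0 0.3;1.6 3.6 0 0 0 0 0.3;1.6 3.6 0 0 0 0 0.3;1.5 3 0 0 0 0 0.3;0 0.8 0 0 0 0 0.3;0 0 0 0 0 0 0.3;0 0 0 0 0 0 0.3;0 0 0 0 0 0 0.3'; python3 -c "
from h import *
go(510.3,-283.9,8,0)"
```

```text
time: 31.8
tool_pos: [509.6, -282.6, 104.3]
ee_rot: [-3.141, -0.001, 0.001]
ft_force: [0.6, 0.0, -1.9]
width: 46.7
pos [ 509.6 -282.6  104.3] yaw 0.001 tilt z [-0.     0.001 -1.   ] w 46.7 F [ 0.6  0.  -1.9] t 31.8 q6 1.01
tool z turn 0.001 alt -3.141
shift cm after turn [0.07 0.13 9.63]
```

```bash
python3 -m creep '0.1 0.1 2 0 0 0 0.3;0 0 3 0 0 0 0.3;0 0 3 0 0 0 0.3;0 0 0.9 0 0 0 0.3;0 0 0 0 0 0 0.3;0 0 0 0 0 0 0.3;0 0 0 0 0 0 0.3'; python3 -m creep '0 0 0.25 0 0 0 0.3;0 0 0 0 0 0 0.3;0 0 0 0 0 0 0.3';python3 -m creep '0 0 0.1 0 0 0 0.3;0 0 0 0 0 0 0.3;0 0 0 0 0 0 0.3';python3 -c "
from bench import viewer
import cv2
for n in ('scene',):
  p=viewer.capture(n); cv2.imwrite(f'pics/{n}13.png',cv2.resize(p['image'][110:260,60:240],None,fx=4,fy=4,interpolation=cv2.INTER_CUBIC)[:,:,::-1])"
```

```text
time: 32.5
tool_pos: [512.1, -285.4, 18.0]
ee_rot: [3.14, 0.0, 0.005]
ft_force: [0.6, 0.0, -0.3]
width: 46.9
time: 32.8
tool_pos: [511.1, -285.0, 13.4]
ee_rot: [3.141, -0.0, 0.001]
ft_force: [-0.0, 0.2, -1.0]
width: 46.5
time: 33.1
tool_pos: [510.9, -284.9, 12.0]
ee_rot: [-3.141, 0.0, 0.0]
ft_force: [0.6, 0.2, -0.9]
width: 46.6
```

View pics/scene13.png

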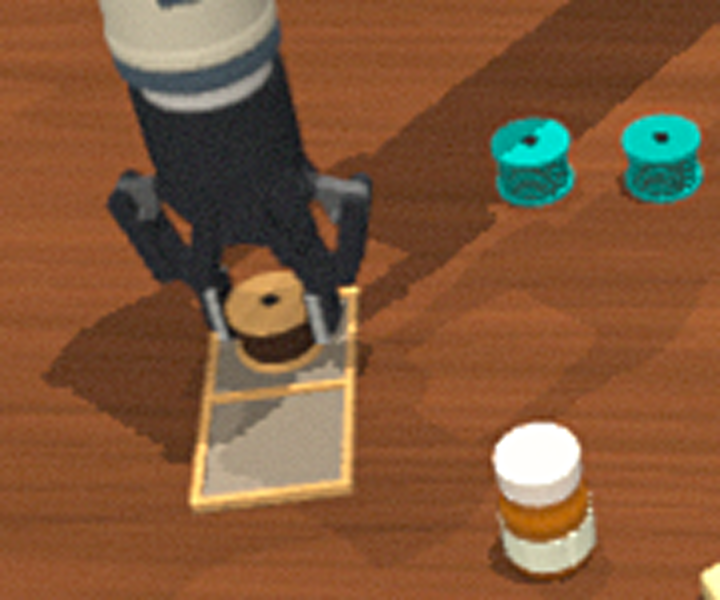

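The spool is over the near compartment at (270,320). I'll lower it until it touches.

```bash
python3 -m creep '0 0 0.2 0 0 0 0.3;0 0 0 0 0 0 0.3;0 0 0 0 0 0 0.3'; python3 -m creep '0 0 0.1 0 0 0 0.3;0 0 0 0 0 0 0.3;0 0 0 0 0 0 0.3';python3 -m creep '0 0 0.1 0 0 0 0.3;0 0 0 0 0 0 0.3;0 0 0 0 0 0 0.3'; python3 -m creep '0 0 0.05 0 0 0 0.3;0 0 0 0 0 0 0.3;0 0 0 0 0 0 0.3'
```

```text
time: 33.45
tool_pos: [510.9, -284.8, 9.9]
ee_rot: [-3.141, 0.0, 0.0]
ft_force: [0.4, 0.4, -1.3]
width: 46.8
time: 33.75
tool_pos: [510.9, -284.9, 9.0]
ee_rot: [-3.142, 0.0, 0.0]
ft_force: [0.6, 0.2, -0.3]
width: 46.7
time: 34.05
tool_pos: [511.0, -284.9, 8.1]
ee_rot: [3.142, -0.0, 0.0]
ft_force: [-0.6, 0.1, -0.5]
width: 46.7
time: 34.35
tool_pos: [511.0, -284.9, 8.1]
ee_rot: [3.141, -0.0, 0.0]
ft_force: [-2.3, 0.9, 3.6]
width: 46.9
```

```bash
python3 -m creep '0 0 0 0 0 0 0.7;0 0 0 0 0 0 0.75;0 0 0 0 0 0 0.75;0 0 0 0 0 0 0.75;0 0 0 0 0 0 0.75;0 0 -1 0 0 0 0.75;0 0 -3 0 0 0 0.8;0 0 -4 0 0 0 1;0 0 -4 0 0 0 1;0 0 -1 0 0 0 1;0 0 0 0 0 0 1;0 0 0 0 0 0 1'; python3 -c "
from h import *
go(537.5,135.4,120,1.471)
from bench import viewer
import cv2
for n in ('scene',):
  p=viewer.capture(n); cv2.imwrite(f'pics/{n}14.png',cv2.resize(p['image'][110:260,60:240],None,fx=4,fy=4,interpolation=cv2.INTER_CUBIC)[:,:,::-1])"
```

```text
time: 35.55
tool_pos: [510.6, -284.7, 136.6]
ee_rot: [-3.141, 0.0, 0.002]
ft_force: [-0.6, -0.4, -0.4]
width: 85.2
pos [ 510.6 -284.7  136.6] yaw -0.0 tilt z [-0.001  0.001 -1.   ] w 85.2 F [-0.6 -0.4 -0.4] t 35.55 q6 1.0
tool z turn -1.471 alt 1.67
shift cm after turn [42.06 -1.51  1.66]
```

View pics/scene14.png

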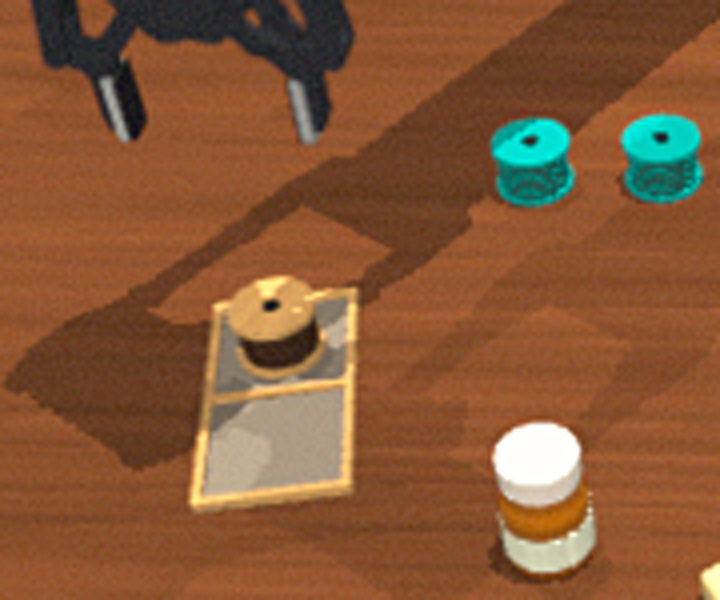

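The short spool is upright in tray2 at (275,325). Next is the round clasp, with a turn of -1.471.

```bash
python3 -m creep '0 0 0 0 0 -0.147 1;0 0 0 0 0 -0.147 1;0 0 0 0 0 -0.147 1;0 0 0 0 0 -0.147 1;0 0 0 0 0 -0.147 1;0 0 0 0 0 -0.147 1;0 0 0 0 0 -0.147 1;0 0 0 0 0 -0.147 1;0 0 0 0 0 -0.147 1;0 0 0 0 0 -0.148 1'; python3 -m creep '4 0 0 0 0 0 1;4.2 -0.3 0 0 0 0 1;4.2 -0.3 0 0 0 0 1;4.2 -0.3 0 0 0 0 1;4.2 -0.3 0 0 0 0 1;4.2 -0.3 0 0 0 0 1;4.2 0 0 0 0 0 1;4.2 0 0 0 0 0 0.6;4.2 0 0 0 0 0 0.6;4.4 0 0 0 0 0 0.6;0 0 3 0 0 0 0.6;0 0 4 0 0 0 0.6';  python3 -m creep '0 0 0.5 0 0 0 0.6;0 0 0 0 0 0 0.6;0 0 0 0 0 0 0.6';python3 -c "
from h import *
go(537.5,135.4,9.5,1.471)
from bench import viewer
import cv2
for n in ('scene',):
  p=viewer.capture(n); cv2.imwrite(f'pics/{n}15.png',cv2.resize(p['image'][110:280,240:440],None,fx=4,fy=3.5,interpolation=cv2.INTER_CUBIC)[:,:,::-1])"
```

```text
time: 36.6
tool_pos: [510.1, -284.3, 134.8]
ee_rot: [-2.32, -2.112, 0.002]
ft_force: [0.2, -0.3, -0.2]
width: 85.2
time: 37.8
tool_pos: [538.3, 136.4, 67.0]
ee_rot: [2.326, 2.111, 0.002]
ft_force: [0.3, -0.3, -0.4]
width: 51.0
time: 38.1
tool_pos: [538.5, 134.3, 63.8]
ee_rot: [2.33, 2.107, 0.002]
ft_force: [0.4, 0.2, -0.2]
width: 51.2
pos [538.5 134.3  63.8] yaw 1.47 tilt z [ 0.001  0.    -1.   ] w 51.2 F [ 0.4  0.2 -0.2] t 38.1 q6 0.28
tool z turn -0.001 alt 3.141
shift cm after turn [ 0.1  -0.11  5.43]
```

View pics/scene15.png

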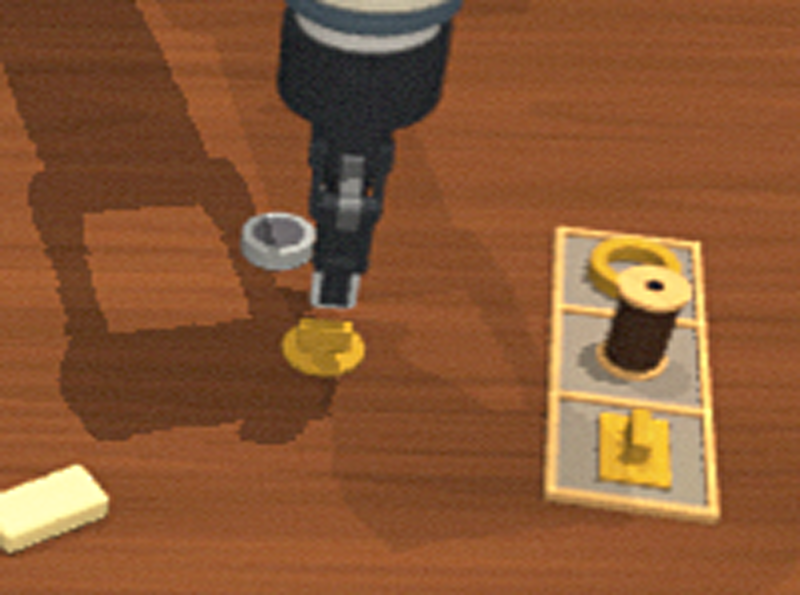

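The jaws are lined up fore and aft across the bar of the round clasp at (323,345), and the anvil is clear. Descending.

```bash
python3 -m creep '0.1 -0.1 2 0 0 0 0.6;0 0 2 0 0 0 0.6;0 0 0.9 0 0 0 0.6;0 0 0.2 0 0 0 0.6;0 0 0 0 0 0 0.6;0 0 0 0 0 0 0.6;0 0 0 0 0 0 0.6'; python3 -c "
from h import *
go(537.5,135.4,9.5,1.471)"
```

```text
time: 38.85
tool_pos: [537.8, 135.7, 12.9]
ee_rot: [2.329, 2.107, 0.003]
ft_force: [-0.4, -0.3, 0.1]
width: 51.2
pos [537.8 135.7  12.9] yaw 1.471 tilt z [ 0.002  0.    -1.   ] w 51.2 F [-0.4 -0.3  0.1] t 38.85 q6 0.29
tool z turn -0.0 alt 3.141
shift cm after turn [-0.04 -0.03  0.34]
```

```bash
python3 -m creep '0 0 0.25 0 0 0 0.6;0 0 0 0 0 0 0.6;0 0 0 0 0 0 0.3;0 0 0 0 0 0 0;0 0 0 0 0 0 0;0 0 0 0 0 0 0;0 0 0 0 0 0 0;0 0 0 0 0 0 0;0 0 0 0 0 0 0;0 0 0 0 0 0 0' 50; python3 -m creep '0 0 -1 0 0 0 0;0 0 -2 0 0 0 0;0 0 -4 0 0 0 0;0 0 -4 0 0 0 0;0 0 0 0 0 0 0;0 0 0 0 0 0 0'; python3 -c "
from h import *
go(584.7,-268.1,120,1.471)
from bench import viewer
import cv2
for n in ('scene',):
  p=viewer.capture(n); cv2.imwrite(f'pics/{n}16.png',cv2.resize(p['image'][110:280,240:440],None,fx=4,fy=3.5,interpolation=cv2.INTER_CUBIC)[:,:,::-1])"
```

```text
time: 39.85
tool_pos: [537.2, 135.7, 9.3]
ee_rot: [2.33, 2.108, 0.001]
ft_force: [0.8, 0.3, 1.0]
width: 8.2
time: 40.45
tool_pos: [537.7, 135.7, 120.7]
ee_rot: [2.329, 2.107, 0.004]
ft_force: [-1.1, -0.4, -1.7]
width: 8.4
pos [537.7 135.7 120.7] yaw 1.471 tilt z [ 0.003  0.001 -1.   ] w 8.4 F [-1.1 -0.4 -1.7] t 40.45 q6 0.29
tool z turn -0.0 alt 3.141
shift cm after turn [-39.71   8.7    0.07]
```

View pics/scene16.png

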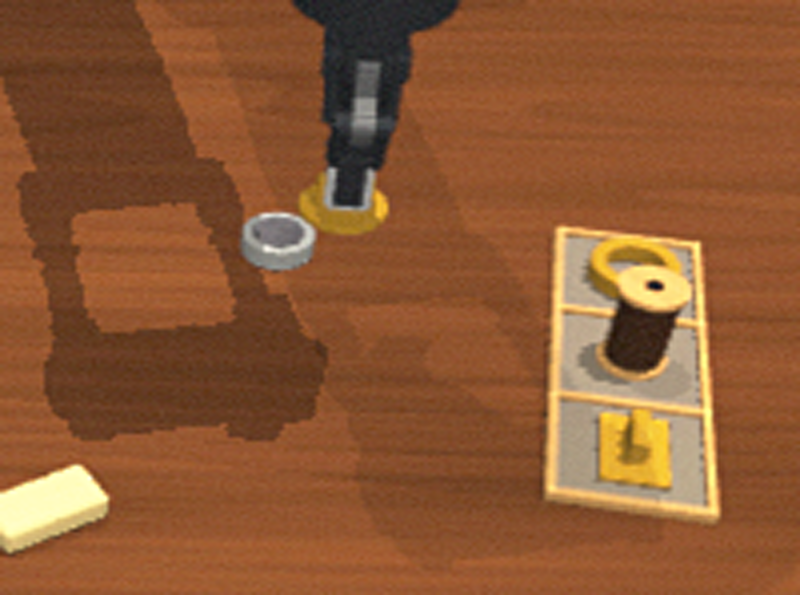

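The round clasp is held level at (345,205). I'll turn it 1.26 rad so the fingers sit across tray2, then carry it.

```bash
python3 -m creep '0 0 0 0 0 0.14 0;0 0 0 0 0 0.14 0;0 0 0 0 0 0.14 0;0 0 0 0 0 0.14 0;0 0 0 0 0 0.14 0;0 0 0 0 0 0.14 0;0 0 0 0 0 0.14 0;0 0 0 0 0 0.14 0;0 0 0 0 0 0.14 0;0 0 0 0 0 0 0;0 0 0 0 0 0 0'; python3 -c "
from h import *
go(584.7,-268.1,120,0.211)"
```

```text
time: 41.6
tool_pos: [536.3, 135.5, 117.5]
ee_rot: [3.123, 0.336, -0.004]
ft_force: [-0.4, 0.8, -0.3]
width: 8.4
pos [536.3 135.5 117.5] yaw 0.215 tilt z [-0.003 -0.    -1.   ] w 8.4 F [-0.4  0.8 -0.3] t 41.6 q6 1.54
tool z turn 0.004 alt -3.138
shift cm after turn [-3.72 40.48 -0.25]
```

```bash
python3 -m creep '0 2 0 0 0 0 0;-0.4 4 0 0 0 0 0;-0.4 4 0 0 0 0 0;-0.4 4 0 0 0 0 0;-0.4 4 0 0 0 0 0;-0.4 4 0 0 0 0 0;-0.4 4 0 0 0 0 0;-0.4 4 0 0 0 0 0;-0.4 4 0 0 0 0 0;-0.4 4 0 0 0 0 0;-0.1 2.4 0 0 0 0 0;0 0 0 0 0 0 0'; python3 -m creep '0 0 0 0 0 0 0;0 0 0 0 0 0 0';python3 -c "
from h import *
go(584.7,-268.1,25,0.211)"
```

```text
time: 42.8
tool_pos: [584.7, -270.4, 117.6]
ee_rot: [-3.124, -0.329, 0.003]
ft_force: [-0.4, 0.3, -0.8]
width: 8.7
time: 43.0
tool_pos: [585.3, -266.0, 118.7]
ee_rot: [-3.123, -0.334, 0.001]
ft_force: [0.4, -0.8, -0.7]
width: 8.3
pos [ 585.3 -266.   118.7] yaw 0.213 tilt z [-0.001  0.001 -1.   ] w 8.3 F [ 0.4 -0.8 -0.7] t 43.0 q6 0.88
tool z turn 0.002 alt -3.14
shift cm after turn [-0.11  0.19  9.37]
```

```bash
python3 -m creep '-0.1 0.1 2 0 0 0 0;0 0 4 0 0 0 0;0 0 3 0 0 0 0;0 0 0.6 0 0 0 0;0 0 0 0 0 0 0;0 0 0 0 0 0 0;0 0 0 0 0 0 0;0 0 0 0 0 0 0'; python3 -c "
from h import *
go(584.7,-268.1,12.5,0.211)
from bench import viewer
import cv2
for n in ('scene',):
  p=viewer.capture(n); cv2.imwrite(f'pics/{n}17.png',cv2.resize(p['image'][110:260,60:240],None,fx=4,fy=4,interpolation=cv2.INTER_CUBIC)[:,:,::-1])"
```

```text
time: 43.8
tool_pos: [585.7, -268.8, 25.3]
ee_rot: [3.122, 0.331, 0.004]
ft_force: [-0.1, 0.6, -1.5]
width: 8.7
pos [ 585.7 -268.8   25.3] yaw 0.211 tilt z [ 0.003 -0.002 -1.   ] w 8.7 F [-0.1  0.6 -1.5] t 43.8 q6 0.88
tool z turn 0.0 alt -3.142
shift cm after turn [-0.08 -0.09  1.28]
```

View pics/scene17.png

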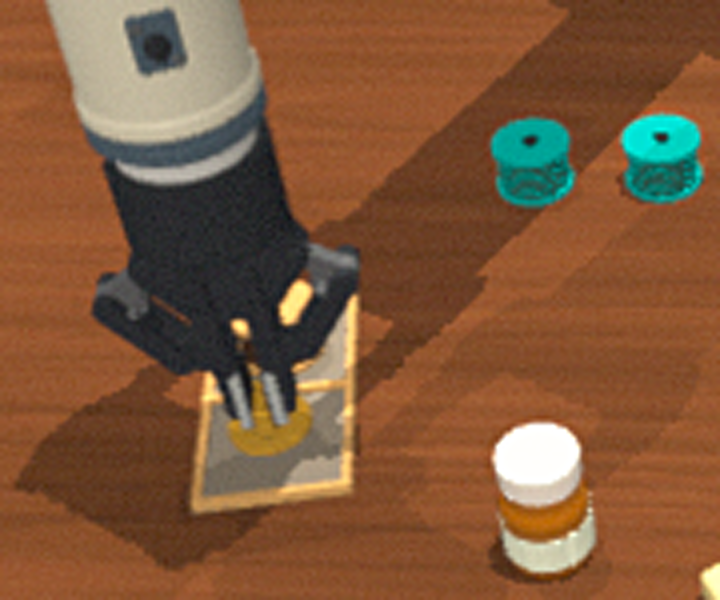

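The clasp is over the far compartment at (270,430). Lowering to contact.

```bash
python3 -m creep '0 0 0.6 0 0 0 0;0 0 0.2 0 0 0 0;0 0 0 0 0 0 0;0 0 0 0 0 0 0;0 0 0 0 0 0 0'; python3 -m creep '0 0 0.1 0 0 0 0;0 0 0 0 0 0 0;0 0 0 0 0 0 0'; python3 -m creep '0 0 0.1 0 0 0 0;0 0 0 0 0 0 0;0 0 0 0 0 0 0'; python3 -m creep '0 0 0.1 0 0 0 0;0 0 0 0 0 0 0;0 0 0 0 0 0 0'
```

```text
time: 44.35
tool_pos: [584.7, -268.4, 15.1]
ee_rot: [-3.124, -0.33, -0.0]
ft_force: [-0.5, -0.5, -0.5]
width: 9.1
time: 44.65
tool_pos: [584.6, -268.3, 14.1]
ee_rot: [-3.124, -0.33, 0.0]
ft_force: [1.6, -0.2, -0.3]
width: 8.5
time: 44.95
tool_pos: [584.6, -268.3, 13.0]
ee_rot: [-3.124, -0.33, 0.0]
ft_force: [0.4, -0.2, -1.4]
width: 8.7
time: 45.25
tool_pos: [584.8, -268.4, 12.3]
ee_rot: [3.124, 0.33, 0.001]
ft_force: [1.0, 0.3, 0.1]
width: 8.6
```

```bash
python3 -m creep '0 0 0.05 0 0 0 0;0 0 0 0 0 0 0'; python3 -m creep '0 0 0 0 0 0 0.3;0 0 0 0 0 0 0.4;0 0 0 0 0 0 0.4;0 0 0 0 0 0 0.4;0 0 0 0 0 0 0.4;0 0 -1 0 0 0 0.4;0 0 -3 0 0 0 0.6;0 0 -4 0 0 0 0.6;0 0 -4 0 0 0 0.6;-4 0 -2 0 0 0 0.6;-4 0 0 0 0 0 0.6;-4 0 0 0 0 0 0.6'; python3 -m creep '-4 0 0 0 0 0 0.6;-2 0 0 0 0 0 0.6;0 0 0 0 0 0 0.6;0 0 0 0 0 0 0.6'; python3 - <<'E'
from h import *
from bench import viewer
go(400,-300,140)
for n in ('scene','top'):
    p=viewer.capture(n); pickle.dump(p,open(n+"_f.pkl","wb"))
    q=p['image'][110:290,90:440] if n=='scene' else p['image'][90:300,70:410]
    cv2.imwrite(f'pics/{n}18.png',cv2.resize(q,None,fx=2.25,fy=2.25,interpolation=cv2.INTER_CUBIC)[:,:,::-1])
E
```

```text
time: 45.45
tool_pos: [584.8, -268.5, 12.3]
ee_rot: [3.124, 0.33, 0.001]
ft_force: [-1.3, 0.5, 3.8]
width: 8.3
time: 46.65
tool_pos: [466.7, -293.9, 153.9]
ee_rot: [3.122, 0.331, 0.004]
ft_force: [-1.2, -0.7, 0.2]
width: 50.9
time: 47.05
tool_pos: [408.9, -306.2, 152.6]
ee_rot: [3.123, 0.329, 0.003]
ft_force: [0.6, 0.6, 0.8]
width: 51.2
pos [ 408.9 -306.2  152.6] yaw 0.21 tilt z [ 0.002 -0.001 -1.   ] w 51.2 F [0.6 0.6 0.8] t 47.05 q6 0.65
shift cm after turn [-0.74 -0.79  1.26]
```

View pics/scene18.png

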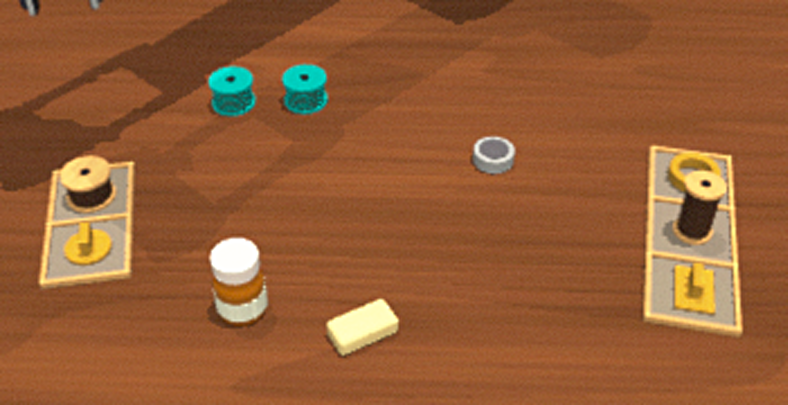

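View pics/top18.png

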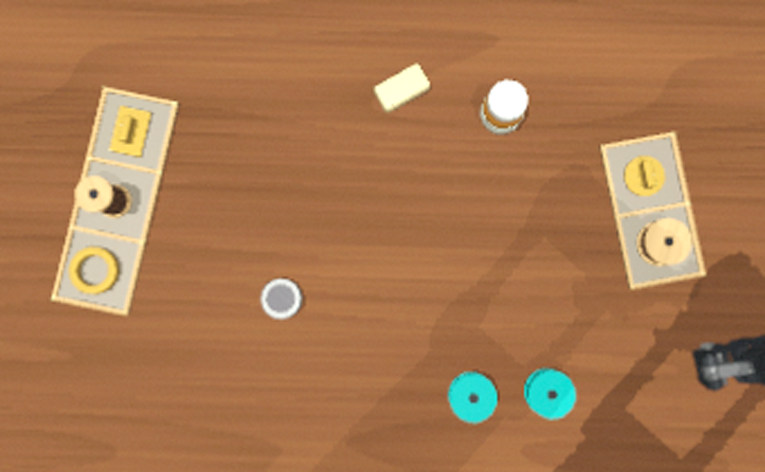

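Both pictures show all five pieces in the right compartments, clear of the lips, and bystanders in place. One numeric check of the tall spool's uprightness and the bystanders, then I hand in.

```bash
python3 - <<'E'
from h import *
p=pickle.load(open("top_f.pkl","rb"));p0=pickle.load(open("top0.pkl","rb"))
# hole of tall top / short top in crop px
print("tall top at z63",unproj(p,[[70+94/2.25-.3,90+194/2.25-.3]],63),"short top z35",unproj(p,[[70+669/2.25-.3,90+241/2.25-.3]],35),"(tray-frame targets, top cam: 543.4,295.2 / 509.3,-284.6)")
for n,(u,v) in {"jar":(295,137),"wax":(249,129),"anvil":(195,223),"teal1":(280,266),"teal2":(315,265)}.items():
    a=p["image"][v-18:v+18,u-18:u+18].astype(int);b=p0["image"][v-18:v+18,u-18:u+18].astype(int)
    r=cv2.phaseCorrelate(a.mean(2).astype(np.float64),b.mean(2).astype(np.float64)); print(n,"shift px",np.round(r[0],2))
from bench import ctrl; print(ctrl.finish_job())
E
```

```text
tall top at z63 [[541.85220368 295.73555885]] short top z35 [[ 511.08786603 -284.867257  ]] (tray-frame targets, top cam: 543.4,295.2 / 509.3,-284.6)
jar shift px [ 0.03 -0.03]
wax shift px [-0.04  0.04]
anvil shift px [-0.1   0.04]
teal1 shift px [0.05 0.08]
teal2 shift px [0.14 0.12]
the job is handed in; nothing more can be done
None
```

Both kits are made up and handed in after about 47 s of robot time, against the 141 s limit.

- **Three-compartment tray:** the tall spool stands in the middle, the ring is in the end nearest the robot and the rectangular turn-lock is in the far end.
- **Two-compartment tray:** the short brown spool is in the near compartment and the round turn-lock is in the far one.

**Final checks:**
- **Placement:** Both cameras showed all five pieces upright or flat and inside their compartments. The spool tops were within 2 mm of the compartment centres.
- **Contact:** I felt each piece touch its tray floor, with light contact forces of at most about 10 N, before letting go.
- **Bystanders:** The dye jar, anvil, wax block and both turquoise spools had shifted by less than 0.2 pixel.

**Disagreement:** the two cameras' calibrations differed by about 2 mm, so I aimed between them. No check failed.

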